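Change the bobbin sander from the narrow drum to the wide one

TASK

Change the bobbin sander over: fit the widest drum on its spindle in place of the narrow one and hold it with the large-flanged cap, and put the narrow drum and the small cap on the two rack pegs that this frees, drum on the tall peg and cap on the short one. The bare wooden board is free for setting things down on the way. Keep the drums upright and leave the middle-sized drum on its peg.

Things in the scene. Friction and masses are not known exactly. Their poses are not given: they have to be found in the camera images.
- sander: Fixed sander: grey housing, table 224 x 204 mm, top 75 mm high. Origin on its upright spindle's axis at bench level; x, y along the table's sides. Spindle: seat flange 32 mm across where a drum's underside rests, 81 mm above the origin; 10 mm of cone, 16 to 12 mm across; then a 12 mm rod, its last 12 mm tapering to a 4 mm tip 159 mm above the origin (18 mm above a seated drum).
- drum_narrow: Narrow sanding drum, an upright rubber cylinder with a brown abrasive sleeve, 38 mm across, 60 mm high, with an open bore 20 mm across right through it; 0.12 kg. At the start it is on the sander's spindle under the small cap. Origin: centre of its underside, z up.
- drum_wide: Widest sanding drum, same make, 64 mm across, 60 mm high, bore 20 mm; 0.22 kg. At the start it stands on peg_wide. Origin: centre of its underside, z up.
- drum_middle: Middle-sized sanding drum, same make, 50 mm across, 60 mm high, bore 20 mm; loose, on peg_middle, to be left there. Origin: centre of its underside, z up.
- cap_small: Small steel retaining cap, slips over the spindle's end (no thread): flange 32 mm across, 6 mm thick, with a dark knurled hub 28 mm across on it, 36 mm high in all; blind bore 18 mm across, 30 mm deep from below. 0.08 kg. Starts on the spindle, resting on the narrow drum. Origin: centre of the flange's underside, z up.
- cap_large: Large retaining cap, the same but with a flange 58 mm across (hub 28 mm across, 36 mm high in all, bore 18 mm); 0.11 kg. At the start it is on peg_cap. Origin: centre of the flange's underside, z up.
- peg_wide: Fixed tall rack peg on which the widest drum stands at first: steel pin 12 mm across, 52 mm high over its 32 mm seat washer, last 12 mm tapering to 4 mm. Three pegs stand in a row, 82 mm apart, on a wooden rack 246 x 78 mm; their order in the row changes. Origin: centre of the seat, 23 mm above the bench, where an underside rests; x along the row, y across it.
- peg_middle: Fixed tall rack peg like peg_wide, the one on which the middle-sized drum stands. Origin and axes as for peg_wide.
- peg_cap: Fixed short rack peg for a cap, in the same row: a steel pin 12 mm across, 26 mm high over its seat, the last 12 mm tapering to 4 mm. The large cap is on it at the start. Origin: centre of the seat, 23 mm above the bench; axes as for peg_wide.
- board: Fixed bare wooden board, 136 x 135 mm, 26 mm thick, lying flat on the bench with nothing on it. Origin: centre of its underside, at bench level; x and y along its sides.

How it is judged:
By the outcome, as a careful person would: the job done as asked, in the order asked, and still so for the second after the job is handed in, with the robot touching nothing.
It also fails if it takes over 141 s, if anything falls off the work surface, if the arm or the gripper's body presses on something with over 40 N, if the wrist force passes 120 N, or if a joint passes its speed limit or range.

ROBOT

A 6-joint arm with a two-finger parallel gripper is mounted at the origin on a cart in front of the work surface, level with it; the furniture and walls round the work are solid. World frame = base frame: x ahead of the robot, y to its left, z up, the work surface at z = 0. Lengths are in m, angles in rad, forces in N, time in s.
With the tool pointing down it reaches from about 0.35 to 0.975 m from the base axis. Payload 4.9 kg.
Tool frame: the origin (TCP) lies on the centre line of the jaws, within the pads' length; the fingertips stand 11 mm ahead of it and the grasp point (between the pads) lies 8 mm behind it; z points along the fingers, y is the direction in which the jaws open and shut (so a half turn about z gives the same grasp; the last joint's range is limited). The gripper opens to 85 mm and grips with 20 to 120 N. Pads are 22 mm wide; open, the fingers measure 114 mm over their backs; the gripper's body (76 mm by 85 mm) begins 54 mm behind the grasp point. The pads swing forward as they close: fully open they stand 13 mm farther back than shut.
Start: joints at [-1.349, 0.053, 1.613, -0, 1.476, -0.119], TCP at [0.209, -0.589, 0.242] pointing down, gripper open.
Joint ranges: [-3.01, 3.01], [-1.01, 2.22], [0.06, 2.58], [-1.02, 4.17], [0.09, 2.62], [-3.14, 3.14]. Speed limits (rad/s): [2.57, 2.57, 3.14, 3.14, 3.14, 3.14].

INTERFACE

Orientations are given as a rotation vector (axis times angle).
In Python, from station import ctrl gives the robot as it stands.
- The arm moves only by the tool send_rows, never from a script. Its argument "series" is a list of rows, each an object of numbers: "tx", "ty", "tz": the shift along the tool's x, y, z in cm; "wx", "wy", "wz": the turn, a rotation vector about the tool's x, y, z in rad; "jaw": the closure, from 0 (fully open) to 1 (shut). In form: [{"tx": .., "ty": .., "tz": .., "wx": .., "wy": .., "wz": .., "jaw": ..}, ...]. A call has 1 to 5 rows; each row shifts and turns the pose as measured when the row begins, along the tool's axes as they then stand; what a row does not reach is not made up. A row lasts 1/8 s, in which the tool goes at most 62.5 mm and 10.7 degrees, less where a joint would pass 70% of its speed; a pose out of reach is approached as far as the arm can. A call is refused whole if a number of a shift passes 6.25 or a number of a turn 0.188, either way. A call with a gripper value outside its range is refused whole. The fingers move at their own pace and stop on an object; "squeeze" is the grip in N (left out, the last holds). Time passes only in rows, so rows that do not move let the fingers close. It gives the time, the measured TCP pose, the force and the opening at its end, in the units of the state.
- ctrl.get_obs(): the state, without advancing time (a new reading comes with each control period).
- ctrl.get_image(name): name is "scene" or "top" or "wrist"; returns the picture (420x560x3 uint8, red, green, blue); there is no depth.
- ctrl.camera_info(name): a dict with "mtx" (3x3 intrinsics, pixels), "R" (3x3) and "t" (3): a world point X has camera coordinates R X + t. Camera axes: x right, y down, z forward; pixel columns grow to the right and rows downward; lengths in m; the calibration is good to about 2 mm. A picture is of the moment at which its call begins: read the wrist's pose just before it. camera_info takes no time and is no camera call; for the wrist camera it gives the pose at the moment of the call.
- ctrl.finish_job(): hands the job in, once; it reports no verdict.
The state is a dict: "t": time; "q": joint angles; "dq": joint speeds; "effort": joint torques, N m; "tool_pos": TCP position; "tool_rot": TCP orientation; "contact_force": force on the tool from outside, world axes, zero at the start; "wrist_torque": the same for the moment, N m; "opening": finger opening in m.
Only numpy, scipy, OpenCV 4.12 (cv2) and the standard library are available. Lean on these libraries where they do the work, as an engineer would, in place of code of your own. Each camera call takes 0.05 s, during which the arm holds its last target.

## Working session

There is one attempt and no reset: what is moved stays moved. The work goes in short steps, Python scripts to look and compute and a tool call to move; the robot and the scene stay as the last step left them, time stands still between calls to the robot, and variables do not carry over. Pictures are saved under pics/ and viewed, and the job is handed in when it is done.

Besides the shell and the picture viewer there is one more tool, called after "Call:" by a JSON object that holds its "method" and its "body". send_rows: Moves the arm, as the interface text tells. Its arguments: {"type":"object","properties":{"series":{"type":"array"},"squeeze":{"type":"number"}},"required":["series"]}

```bash
ls; mkdir -p pics; python3 - <<'E'
from station import ctrl
import cv2
print(ctrl.get_obs())
for n in ("scene","top","wrist"):
    i=ctrl.camera_info(n);print(n,i)
    cv2.imwrite(f"pics/{n}0.png",ctrl.get_image(n)[:,:,::-1])
E
```

```text
pics
{'t': 0.0, 'q': array([-1.34896755e+00,  5.33968331e-02,  1.61429537e+00, -1.04933950e-05,
        1.47602684e+00, -1.19009163e-01]), 'dq': array([ 0.00084095, -0.00076788, -0.00084891,  0.00215944, -0.00216377,
        0.00084662]), 'effort': array([-9.83018595e-05, -3.93685305e+01, -3.70175064e+01, -2.67495977e-05,
        7.05239800e-03,  3.13711084e-06]), 'tool_pos': array([ 0.20878059, -0.5884517 ,  0.24103741]), 'tool_rot': array([-3.09399035e+00, -5.32440731e-01,  1.87897648e-04]), 'contact_force': array([-0.15300843, -0.44925919, -0.18517716]), 'wrist_torque': array([-0.04328233, -0.05606804, -0.00532611]), 'opening': 0.08551493653384579}
scene {'mtx': array([[507.90015311,   0.        , 275.10236147],
       [  0.        , 507.90015311, 210.78930424],
       [  0.        ,   0.        ,   1.        ]]), 'R': array([[-0.51308158, -0.8581468 ,  0.01820356],
       [-0.5183424 ,  0.29287076, -0.80345994],
       [ 0.68415529, -0.42167617, -0.59508046]]), 't': array([0.38864136, 0.36269214, 0.64271802])}
top {'mtx': array([[467.90914788,   0.        , 284.35313222],
       [  0.        , 467.90914788, 211.49316508],
       [  0.        ,   0.        ,   1.        ]]), 'R': array([[ 0.02844967, -0.99953787,  0.01070798],
       [-0.98873487, -0.02971376, -0.14669849],
       [ 0.14694887, -0.00641383, -0.98912329]]), 't': array([0.09577085, 0.57123838, 0.88181675])}
wrist {'mtx': array([[312.90298449,   0.        , 275.72482376],
       [  0.        , 312.90298449, 209.07913204],
       [  0.        ,   0.        ,   1.        ]]), 'R': array([[ 0.33346779, -0.94275791, -0.00259927],
       [-0.90917121, -0.32231462,  0.26366835],
       [-0.2494132 , -0.08556172, -0.96460989]]), 't': array([-0.62405505, -0.03413861,  0.38092213])}
```

View pics/scene0.png

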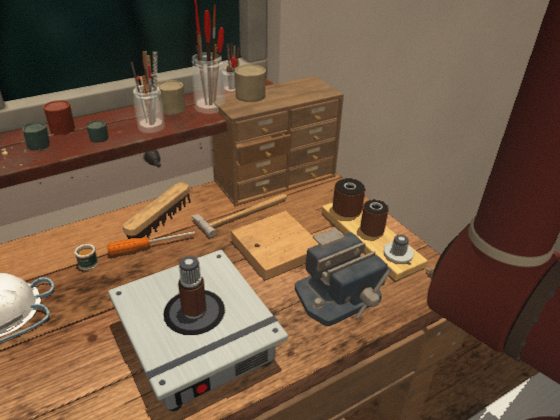

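View pics/top0.png

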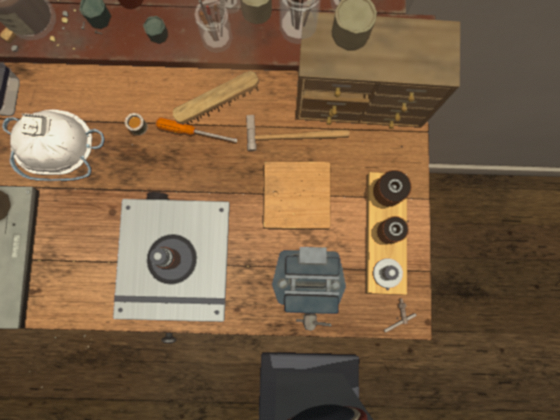

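View pics/wrist0.png

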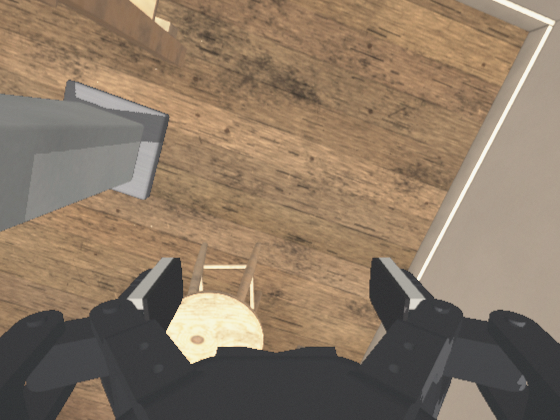

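```bash
python3 - <<'E'
import cv2,numpy as np
a=cv2.imread("pics/top0.png");b=cv2.imread("pics/scene0.png")
z=lambda im,x0,y0,w,h,s:cv2.resize(im[y0:y0+h,x0:x0+w],None,fx=s,fy=s,interpolation=cv2.INTER_CUBIC)
cv2.imwrite("pics/c1.png",np.hstack([z(a,360,165,60,135,4.4),z(a,110,190,125,135,4.4)]))
cv2.imwrite("pics/c2.png",np.hstack([z(b,320,170,110,110,3.6),z(b,145,245,110,110,3.6)]))
E
```

```text
(no output)
```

View pics/c1.png

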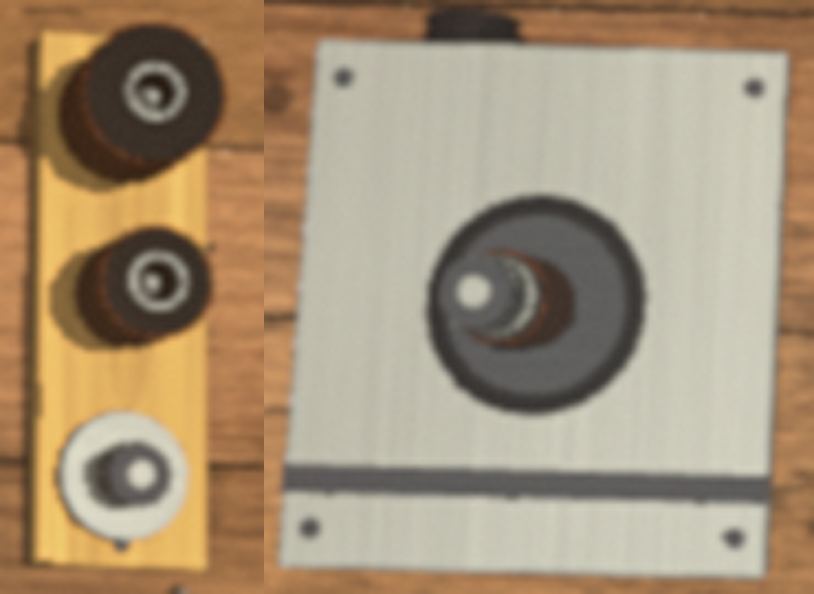

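View pics/c2.png

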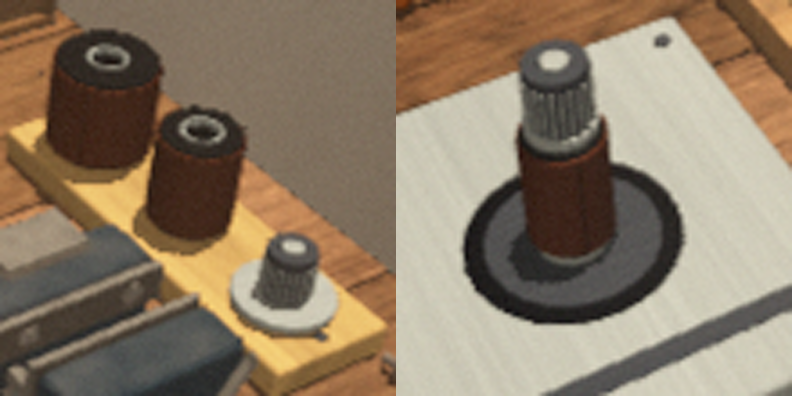

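```bash
cat > h.py <<'E'
import numpy as np, cv2
from station import ctrl
from scipy.spatial.transform import Rotation as Ro
def ray(cam,u,v,z):
    i=ctrl.camera_info(cam) if isinstance(cam,str) else cam
    R,t=i["R"],i["t"]; c=-R.T@t
    d=R.T@np.linalg.inv(i["mtx"])@np.array([u,v,1.]); return c+d*(z-c[2])/d[2]
def tri(obs):
    A=[];b=[]
    for cam,u,v in obs:
        i=ctrl.camera_info(cam) if isinstance(cam,str) else cam
        P=i["mtx"]@np.c_[i["R"],i["t"]]
        for k,w in ((0,u),(1,v)):
            r=w*P[2]-P[k]; A.append(r[:3]); b.append(-r[3])
    return np.linalg.lstsq(np.array(A),np.array(b),rcond=None)[0]
def snap(cam,fn):
    i=ctrl.camera_info(cam); im=ctrl.get_image(cam)[:,:,::-1].copy(); cv2.imwrite("pics/"+fn+".png",im); return i,im
def st():
    o=ctrl.get_obs(); R=Ro.from_rotvec(o["tool_rot"]).as_matrix()
    print("t%.2f pos"%o["t"],np.round(o["tool_pos"]*1000,1),"x",np.round(R[:,0],3),"y",np.round(R[:,1],3),"z",np.round(R[:,2],3),"op%.1f"%(o["opening"]*1000),"F",np.round(o["contact_force"],1)); return o,R
def go(tgt,yaw=None):
    "offset in tool axes, cm; yaw: desired angle of tool y axis (mod pi), tool down"
    o,R=st(); d=R.T@(np.array(tgt)-o["tool_pos"])*100
    print("shift tool cm",np.round(d,2), "rows>=",np.linalg.norm(d)/6.25)
    if yaw is not None:
        x=np.array([np.sin(yaw),-np.cos(yaw),0]);y=np.array([np.cos(yaw),np.sin(yaw),0])
        # down tool: z=-Z, y given, x=y×z
        for s in (1,-1):
            Y=s*y; Z=np.array([0,0,-1.]); X=np.cross(Y,Z)
            w=Ro.from_matrix(R.T@np.c_[X,Y,Z]).as_rotvec(); print(" turn",np.round(w,3))
E
python3 - <<'E'
from h import *
for n,t,s,z in (("wide",(394.8,185.9),(349.7,186.1),.083),("mid",(395.9,229.1),(375.8,205.8),.083),("capL",(392.3,272.7),(401.4,238.6),.059),("capS",(157.5,256.4),(188.6,261.7),.177)):
    print(n,ray("top",*t,z),ray("scene",*s,z),tri([("top",*t),("scene",*s)]))
for p in ((264,163),(329,163),(265,227),(329,228)): print("board",ray("top",*p,.026))
# rack corners at? sander table corners
k=lambda x,y:((x-264)/4.4+110,y/4.4+190)
for p in ((320,42),(787,52),(766,575),(281,565)): print("table",ray("top",*k(*p),.075))
print("recess disc",ray("top",*k(536,304),.075))
r=lambda x,y:(x/4.4+360,y/4.4+165)
for p in ((42,33),(207,570),(40,562)): print("rack",ray("top",*r(*p),.02))
for p in ((300,78),(300,118),(272,280),(345,285),(310,330)): print("cab/vise z.05",ray("top",*p,.05))
st()
E
```

```text
wide [ 0.61761701 -0.09615076  0.083     ] [ 0.6165688  -0.09457059  0.083     ] [ 0.61812551 -0.09628829  0.08151222]
mid [ 0.53491764 -0.09770438  0.083     ] [ 0.53543248 -0.09661182  0.083     ] [ 0.53535336 -0.09728106  0.08279106]
capL [ 0.45403307 -0.09623168  0.059     ] [ 0.45360883 -0.09463215  0.059     ] [ 0.45438284 -0.09615272  0.05781695]
capS [0.46678674 0.32073503 0.177     ] [0.46697801 0.3206608  0.177     ] [0.46679003 0.32070877 0.17716518]
board [0.66911852 0.1566298  0.026     ]
board [0.67325409 0.0241018  0.026     ]
board [0.53806637 0.15006597 0.026     ]
board [0.53985186 0.02217498 0.026     ]
table [0.57695887 0.42051056 0.075     ]
table [0.57868128 0.21883383 0.075     ]
table [0.35740617 0.21744238 0.075     ]
table [0.35591021 0.41924258 0.075     ]
recess disc [0.46705265 0.32026248 0.075     ]
rack [ 0.6574118  -0.05994939  0.02      ]
rack [ 0.41301973 -0.13450503  0.02      ]
rack [ 0.4144421 -0.0594634  0.02     ]
cab/vise z.05 [0.84344802 0.08838308 0.05      ]
cab/vise z.05 [0.75835004 0.08637888 0.05      ]
cab/vise z.05 [0.43378277 0.13234377 0.05      ]
cab/vise z.05 [ 0.42829718 -0.00756047  0.05      ]
cab/vise z.05 [0.34258037 0.05771714 0.05      ]
t0.15 pos [ 208.8 -588.6  241.3] x [0.942 0.334 0.   ] y [ 0.334 -0.942 -0.002] z [-0.     0.002 -1.   ] op85.3 F [-0.1 -0.8  0.5]
```

```bash
python3 - <<'E'
from h import *
go([.467,.321,.26],np.pi/2)
E
```

```text
t0.15 pos [ 208.8 -588.6  241.3] x [0.942 0.334 0.   ] y [ 0.334 -0.942 -0.002] z [-0.     0.002 -1.   ] op85.3 F [-0.1 -0.8  0.5]
shift tool cm [ 54.74 -77.1   -1.73] rows>= 15.131512946713833
 turn [-0.000e+00 -2.000e-03 -2.801e+00]
 turn [-0.002  0.     0.341]
```

Call:
{"method": "send_rows", "body": {"series": [{"wz":0.17,"tx":2,"tz":-2},{"wz":0.17,"tx":2,"tz":-2},{"tx":0,"tz":0}], "squeeze": 50}}

```text
invalid input at $.series[0]: expected keys tx, ty, tz, wx, wy, wz, jaw
```

```bash
python3 - <<'E'
from h import *
go([.467,.321,.26],np.pi/2)
E
```

```text
t0.15 pos [ 208.8 -588.6  241.3] x [0.942 0.334 0.   ] y [ 0.334 -0.942 -0.002] z [-0.     0.002 -1.   ] op85.3 F [-0.1 -0.8  0.5]
shift tool cm [ 54.74 -77.1   -1.73] rows>= 15.131512946713833
 turn [-0.000e+00 -2.000e-03 -2.801e+00]
 turn [-0.002  0.     0.341]
```

All keys are needed.

Call:
{"method": "send_rows", "body": {"series": [{"tx":2,"ty":-3,"tz":-2,"wx":0,"wy":0,"wz":0.17,"jaw":0},{"tx":2,"ty":-3,"tz":-2,"wx":0,"wy":0,"wz":0.17,"jaw":0},{"tx":4,"ty":-4,"tz":0,"wx":0,"wy":0,"wz":0,"jaw":0},{"tx":4,"ty":-4,"tz":0,"wx":0,"wy":0,"wz":0,"jaw":0},{"tx":4,"ty":-4,"tz":0,"wx":0,"wy":0,"wz":0,"jaw":0}], "squeeze": 50}}

```text
t: 0.78
tool_pos: [0.3547, -0.3987, 0.2805]
tool_rot: [-3.136, 0.029, 0.001]
contact_force: [0.8, -0.5, 0.1]
opening: 0.085
```

```bash
python3 - <<'E'
from h import *
go([.467,.321,.26],np.pi/2)
E
```

```text
t0.78 pos [ 354.7 -398.7  280.5] x [ 1.    -0.019 -0.001] y [-0.019 -1.    -0.005] z [-0.001  0.005 -1.   ] op85.0 F [ 0.8 -0.5  0.1]
shift tool cm [  9.88 -72.16   2.42] rows>= 11.659852116639746
 turn [1.000e-03 8.000e-03 3.123e+00]
 turn [-0.005  0.001 -0.019]
```

Call:
{"method": "send_rows", "body": {"series": [{"tx":3,"ty":-5.5,"tz":0,"wx":0,"wy":0,"wz":-0.02,"jaw":0},{"tx":3,"ty":-5.5,"tz":0,"wx":0,"wy":0,"wz":0,"jaw":0},{"tx":3,"ty":-5.5,"tz":0,"wx":0,"wy":0,"wz":0,"jaw":0},{"tx":1,"ty":-6,"tz":0,"wx":0,"wy":0,"wz":0,"jaw":0},{"tx":0,"ty":-6.2,"tz":0,"wx":0,"wy":0,"wz":0,"jaw":0}]}}

```text
t: 1.4
tool_pos: [0.4557, -0.1099, 0.2805]
tool_rot: [-3.135, -0.002, 0.002]
contact_force: [1.5, -0.2, 0.6]
opening: 0.0854
```

Call:
{"method": "send_rows", "body": {"series": [{"tx":0,"ty":-6.2,"tz":0,"wx":0,"wy":0,"wz":0,"jaw":0},{"tx":0,"ty":-6.2,"tz":0,"wx":0,"wy":0,"wz":0,"jaw":0},{"tx":0,"ty":-6.2,"tz":0,"wx":0,"wy":0,"wz":0,"jaw":0},{"tx":0,"ty":-6.2,"tz":0,"wx":0,"wy":0,"wz":0,"jaw":0},{"tx":0,"ty":-6.2,"tz":0,"wx":0,"wy":0,"wz":0,"jaw":0}]}}

```text
t: 2.02
tool_pos: [0.453, 0.2026, 0.2818]
tool_rot: [-3.135, -0.001, -0.001]
contact_force: [1.3, -0.8, -0.7]
opening: 0.0855
```

```bash
python3 - <<'E'
from h import *
go([.467,.321,.26],np.pi/2)
E
```

```text
t2.02 pos [453.  202.6 281.8] x [1.    0.001 0.001] y [ 0.001 -1.    -0.007] z [ 0.001  0.007 -1.   ] op85.5 F [ 1.3 -0.8 -0.7]
shift tool cm [  1.41 -11.82   2.27] rows>= 1.9394366040953195
 turn [ 1.000e-03 -1.100e-02 -3.141e+00]
 turn [-0.007 -0.001  0.001]
```

Call:
{"method": "send_rows", "body": {"series": [{"tx":0.7,"ty":-5.9,"tz":1,"wx":-0.007,"wy":0,"wz":0,"jaw":0},{"tx":0.7,"ty":-5.9,"tz":1.2,"wx":0,"wy":0,"wz":0,"jaw":0},{"tx":0,"ty":0,"tz":0,"wx":0,"wy":0,"wz":0,"jaw":0}]}}

```text
t: 2.4
tool_pos: [0.4652, 0.3279, 0.2587]
tool_rot: [3.141, 0.011, 0.001]
contact_force: [-0.1, -0.5, 0.0]
opening: 0.0853
```

```bash
python3 - <<'E'
from h import *
go([.467,.3207,.162],np.pi/2)
i,_=snap("wrist","w1"); print(i["R"],i["t"])
E
```

```text
t2.40 pos [465.2 327.9 258.7] x [1.    0.007 0.001] y [ 0.007 -1.     0.001] z [ 0.001 -0.001 -1.   ] op85.3 F [-0.1 -0.5  0. ]
shift tool cm [0.17 0.72 9.67] rows>= 1.551431252402908
 turn [ 1.000e-03  2.000e-03 -3.135e+00]
 turn [ 0.001 -0.001  0.007]
[[ 5.99607269e-03 -9.99981972e-01  3.22135994e-04]
 [-9.64627215e-01 -5.69917672e-03  2.63556171e-01]
 [-2.63549584e-01 -1.89104311e-03 -9.64643997e-01]] [0.32494184 0.41186089 0.51936567]
```

View pics/w1.png

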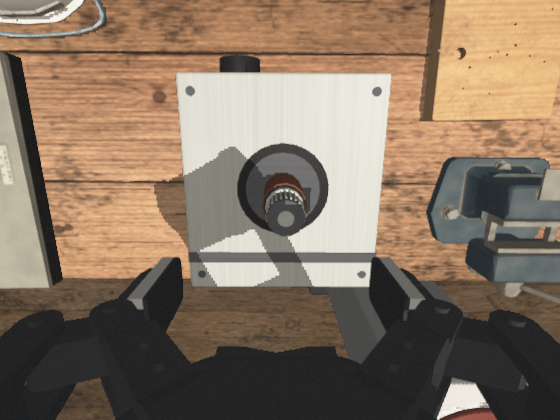

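```bash
python3 - <<'E'
from h import *
print(ray("wrist",287,218,.177), ray("wrist",283,187,.075))
E
```

```text
[0.46700288 0.31826786 0.177     ] [0.4696139  0.31885816 0.075     ]
```

Call:
{"method": "send_rows", "body": {"series": [{"tx":0.15,"ty":0.7,"tz":3,"wx":0,"wy":0,"wz":0,"jaw":0},{"tx":0,"ty":0,"tz":3,"wx":0,"wy":0,"wz":0.007,"jaw":0},{"tx":0,"ty":0,"tz":0,"wx":0,"wy":0,"wz":0,"jaw":0}]}}

```text
t: 2.82
tool_pos: [0.4683, 0.3169, 0.2001]
tool_rot: [3.141, -0.007, 0.007]
contact_force: [0.0, -0.3, -0.3]
opening: 0.0853
```

```bash
python3 - <<'E'
from h import *
go([.467,.3207,.162],np.pi/2)
E
```

```text
t2.83 pos [468.3 316.9 200.1] x [ 1.    -0.005  0.005] y [-0.005 -1.     0.001] z [ 0.005 -0.001 -1.   ] op85.3 F [ 0.  -0.3 -0.3]
shift tool cm [-0.14 -0.39  3.8 ] rows>= 0.6122047202298453
 turn [-7.000e-03 -1.000e-03  3.137e+00]
 turn [ 0.001 -0.005 -0.005]
```

Call:
{"method": "send_rows", "body": {"series": [{"tx":-0.1,"ty":-0.26,"tz":2,"wx":0,"wy":-0.005,"wz":-0.005,"jaw":0},{"tx":0,"ty":0,"tz":1.8,"wx":0,"wy":0,"wz":0,"jaw":0},{"tx":0,"ty":0,"tz":0,"wx":0,"wy":0,"wz":0,"jaw":0}]}}

```text
t: 3.2
tool_pos: [0.4689, 0.3188, 0.1628]
tool_rot: [-3.141, 0.002, -0.005]
contact_force: [0.2, -0.3, -0.2]
opening: 0.0856
```

```bash
python3 - <<'E'
from h import *
go([.467,.3200,.162],np.pi/2)
snap("wrist","w2")
E
```

```text
t3.20 pos [468.9 318.8 162.8] x [ 1.    -0.001  0.003] y [-0.001 -1.    -0.001] z [ 0.003  0.001 -1.   ] op85.6 F [ 0.2 -0.3 -0.2]
shift tool cm [-0.19 -0.11  0.07] rows>= 0.037073002759492664
 turn [-5.00e-03  1.00e-03  3.14e+00]
 turn [-0.001 -0.003 -0.001]
```

View pics/w2.png

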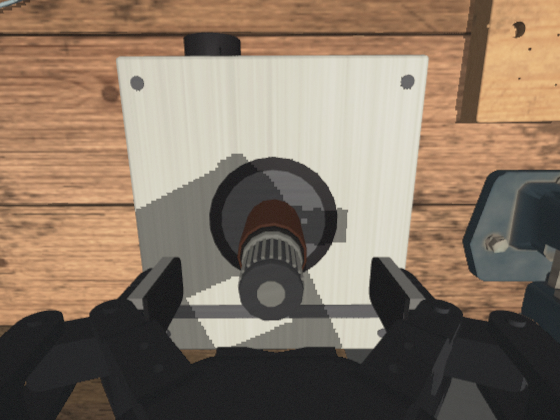

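```bash
python3 - <<'E'
from h import *
print(ray("wrist",271,294,.177), ray("wrist",273,216,.075))
E
```

```text
[0.46546359 0.32103177 0.177     ] [0.47061161 0.32122446 0.075     ]
```

Call:
{"method": "send_rows", "body": {"series": [{"tx":-0.19,"ty":-0.12,"tz":0.05,"wx":0,"wy":-0.003,"wz":0,"jaw":0},{"tx":0,"ty":0,"tz":0,"wx":0,"wy":0,"wz":0,"jaw":0}]}}

```text
t: 3.5
tool_pos: [0.468, 0.3209, 0.1646]
tool_rot: [-3.139, 0.001, -0.005]
contact_force: [-0.1, -0.1, 1.0]
opening: 0.0857
```

Call:
{"method": "send_rows", "body": {"series": [{"tx":0,"ty":0,"tz":0,"wx":0,"wy":0,"wz":0,"jaw":1},{"tx":0,"ty":0,"tz":0,"wx":0,"wy":0,"wz":0,"jaw":1},{"tx":0,"ty":0,"tz":0,"wx":0,"wy":0,"wz":0,"jaw":1},{"tx":0,"ty":0,"tz":0,"wx":0,"wy":0,"wz":0,"jaw":1},{"tx":0,"ty":0,"tz":0,"wx":0,"wy":0,"wz":0,"jaw":1}]}}

```text
t: 4.12
tool_pos: [0.4687, 0.3214, 0.1661]
tool_rot: [-3.138, 0.001, -0.009]
contact_force: [-0.2, 0.4, 1.3]
opening: 0.0265
```

```bash
python3 - <<'E'
from h import *
st()
snap("wrist","w3")
E
```

```text
t4.12 pos [468.7 321.4 166.1] x [ 1.    -0.001  0.006] y [-0.001 -1.    -0.004] z [ 0.006  0.004 -1.   ] op26.5 F [-0.2  0.4  1.3]
```

View pics/w3.png

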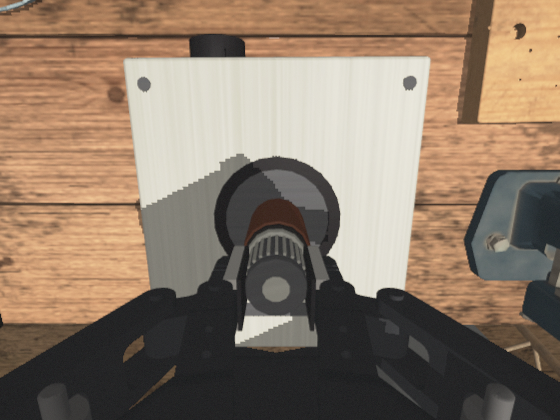

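Call:
{"method": "send_rows", "body": {"series": [{"tx":0,"ty":0,"tz":-1,"wx":0,"wy":0,"wz":0,"jaw":1},{"tx":0,"ty":0,"tz":-2,"wx":0,"wy":0,"wz":0,"jaw":1},{"tx":0,"ty":0,"tz":-3,"wx":0,"wy":0,"wz":0,"jaw":1},{"tx":0,"ty":0,"tz":-2,"wx":-0.004,"wy":-0.006,"wz":0,"jaw":1},{"tx":0,"ty":0,"tz":0,"wx":0,"wy":0,"wz":0,"jaw":1}]}}

```text
t: 4.8
tool_pos: [0.4684, 0.3213, 0.2528]
tool_rot: [-3.141, 0.001, -0.002]
contact_force: [-0.5, 0.5, -1.4]
opening: 0.0265
```

```bash
python3 - <<'E'
from h import *
go([.57,.12,.22],np.pi/2)
snap("wrist","w4")
snap("scene","s4")
E
```

```text
t4.80 pos [468.4 321.3 252.8] x [ 1.    -0.001  0.002] y [-0.001 -1.    -0.001] z [ 0.002  0.001 -1.   ] op26.5 F [-0.5  0.5 -1.4]
shift tool cm [10.16 20.12  3.28] rows>= 3.644810543728837
 turn [-2.000e-03  1.000e-03  3.141e+00]
 turn [-0.001 -0.002 -0.001]
```

View pics/w4.png

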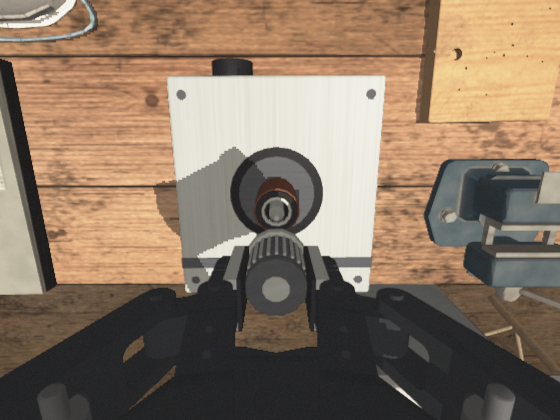

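View pics/s4.png

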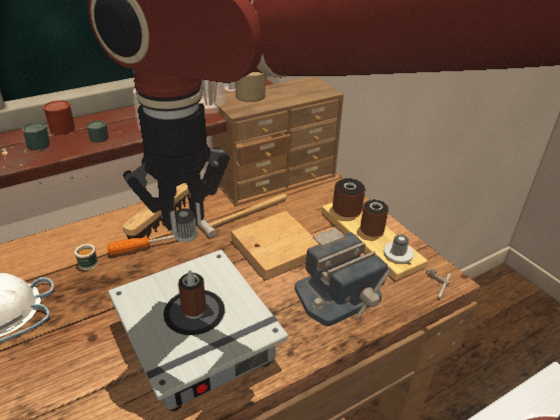

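Call:
{"method": "send_rows", "body": {"series": [{"tx":2.5,"ty":5,"tz":0,"wx":0,"wy":0,"wz":0,"jaw":1},{"tx":2.5,"ty":6,"tz":0,"wx":0,"wy":0,"wz":0,"jaw":1},{"tx":2.5,"ty":6,"tz":2,"wx":0,"wy":0,"wz":0,"jaw":1},{"tx":2.3,"ty":6,"tz":4,"wx":0,"wy":0,"wz":0,"jaw":1},{"tx":0,"ty":0,"tz":4,"wx":0,"wy":0,"wz":0,"jaw":1}]}}

```text
t: 5.52
tool_pos: [0.5603, 0.1029, 0.1558]
tool_rot: [3.14, 0.005, -0.001]
contact_force: [-0.3, -0.2, -0.7]
opening: 0.0264
```

```bash
python3 - <<'E'
from h import *
go([.567,.09,.052],np.pi/2)
E
```

```text
t5.53 pos [560.3 102.9 155.8] x [ 1.     0.003 -0.001] y [ 0.003 -1.     0.001] z [-0.001 -0.001 -1.   ] op26.4 F [-0.3 -0.2 -0.7]
shift tool cm [ 0.67  1.27 10.38] rows>= 1.6762702649025423
 turn [-1.000e-03  2.000e-03 -3.139e+00]
 turn [0.001 0.001 0.003]
```

Call:
{"method": "send_rows", "body": {"series": [{"tx":0.6,"ty":1.2,"tz":4,"wx":0,"wy":0,"wz":0,"jaw":1},{"tx":0,"ty":0,"tz":3.5,"wx":0,"wy":0,"wz":0,"jaw":1},{"tx":0,"ty":0,"tz":1.2,"wx":0,"wy":0,"wz":0,"jaw":1},{"tx":0,"ty":0,"tz":0,"wx":0,"wy":0,"wz":0,"jaw":1}]}}

```text
t: 6.02
tool_pos: [0.5604, 0.0888, 0.0584]
tool_rot: [3.14, 0.001, -0.023]
contact_force: [0.8, -0.9, -0.1]
opening: 0.0268
```

```bash
python3 - <<'E'
from h import *
go([.567,.09,.052],np.pi/2)
E
```

```text
t6.03 pos [560.4  88.8  58.4] x [ 1.     0.    -0.015] y [ 0.    -1.     0.002] z [-0.015 -0.002 -1.   ] op26.8 F [ 0.8 -0.9 -0.1]
shift tool cm [ 0.67 -0.12  0.63] rows>= 0.14787468999441397
 turn [-2.300e-02  3.000e-03 -3.141e+00]
 turn [0.002 0.015 0.   ]
```

Call:
{"method": "send_rows", "body": {"series": [{"tx":0,"ty":0,"tz":0.3,"wx":0.002,"wy":0.015,"wz":0,"jaw":1},{"tx":0,"ty":0,"tz":0.3,"wx":0,"wy":0,"wz":0,"jaw":1},{"tx":0,"ty":0,"tz":0,"wx":0,"wy":0,"wz":0,"jaw":1}]}}

```text
t: 6.4
tool_pos: [0.5629, 0.0894, 0.0559]
tool_rot: [-3.141, -0.002, -0.012]
contact_force: [-0.1, 0.1, -1.3]
opening: 0.0263
```

```bash
python3 - <<'E'
from h import *
go([.567,.09,.052],np.pi/2)
snap("scene","s5")
E
```

```text
t6.40 pos [562.9  89.4  55.9] x [1.    0.001 0.008] y [ 0.001 -1.    -0.001] z [ 0.008  0.001 -1.   ] op26.3 F [-0.1  0.1 -1.3]
shift tool cm [ 0.41 -0.06  0.4 ] rows>= 0.09203820805310757
 turn [ 1.20e-02 -1.00e-03 -3.14e+00]
 turn [-0.001 -0.008  0.001]
```

View pics/s5.png

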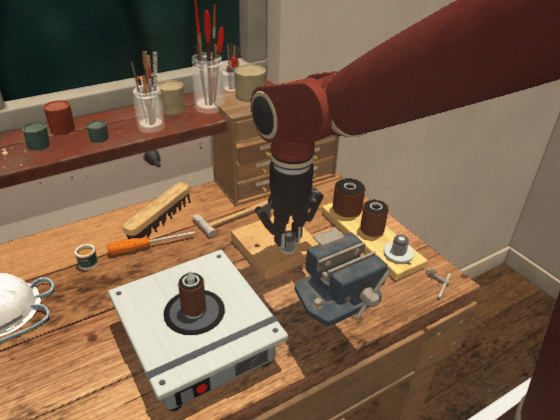

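Call:
{"method": "send_rows", "body": {"series": [{"tx":0,"ty":0,"tz":0.2,"wx":0,"wy":-0.008,"wz":0,"jaw":1},{"tx":0,"ty":0,"tz":0.2,"wx":0,"wy":0,"wz":0,"jaw":1},{"tx":0,"ty":0,"tz":0.2,"wx":0,"wy":0,"wz":0,"jaw":1}]}}

```text
t: 6.82
tool_pos: [0.564, 0.0895, 0.051]
tool_rot: [-3.141, -0.002, -0.003]
contact_force: [0.0, 0.6, -0.5]
opening: 0.0266
```

```bash
python3 - <<'E'
from h import *
go([.567,.09,.052],np.pi/2)
E
```

```text
t6.83 pos [564.   89.5  51. ] x [1.    0.001 0.002] y [ 0.001 -1.    -0.001] z [ 0.002  0.001 -1.   ] op26.6 F [ 0.   0.6 -0.5]
shift tool cm [ 0.3  -0.05 -0.1 ] rows>= 0.05167079697541311
 turn [ 3.00e-03 -1.00e-03 -3.14e+00]
 turn [-0.001 -0.002  0.001]
```

Call:
{"method": "send_rows", "body": {"series": [{"tx":0,"ty":0,"tz":0.1,"wx":0,"wy":0,"wz":0,"jaw":1},{"tx":0,"ty":0,"tz":0.1,"wx":0,"wy":0,"wz":0,"jaw":1}]}}

```text
t: 7.08
tool_pos: [0.5641, 0.0895, 0.0506]
tool_rot: [-3.141, -0.003, -0.001]
contact_force: [-5.0, -0.6, 8.9]
opening: 0.0263
```

Call:
{"method": "send_rows", "body": {"series": [{"tx":0,"ty":0,"tz":0.1,"wx":0,"wy":0,"wz":0,"jaw":1},{"tx":0,"ty":0,"tz":0.1,"wx":0,"wy":0,"wz":0,"jaw":1}]}}

```text
t: 7.32
tool_pos: [0.5641, 0.0895, 0.0506]
tool_rot: [-3.141, -0.003, 0.002]
contact_force: [-4.0, -0.7, 6.8]
opening: 0.0264
```

Call:
{"method": "send_rows", "body": {"series": [{"tx":0,"ty":0,"tz":0,"wx":0,"wy":0,"wz":0,"jaw":0},{"tx":0,"ty":0,"tz":0,"wx":0,"wy":0,"wz":0,"jaw":0},{"tx":0,"ty":0,"tz":0,"wx":0,"wy":0,"wz":0,"jaw":0},{"tx":0,"ty":0,"tz":-2,"wx":0,"wy":0,"wz":0,"jaw":0},{"tx":0,"ty":0,"tz":-5,"wx":0,"wy":0,"wz":0,"jaw":0}]}}

```text
t: 7.95
tool_pos: [0.561, 0.0893, 0.1181]
tool_rot: [-3.141, -0.003, 0.016]
contact_force: [1.7, -0.0, 0.6]
opening: 0.0853
```

Call:
{"method": "send_rows", "body": {"series": [{"tx":0,"ty":0,"tz":-5,"wx":0,"wy":0,"wz":0,"jaw":0},{"tx":0,"ty":-3,"tz":-5,"wx":0,"wy":0,"wz":0,"jaw":0},{"tx":-2.3,"ty":-5,"tz":0,"wx":0,"wy":0,"wz":0,"jaw":0},{"tx":-2.3,"ty":-5,"tz":0,"wx":0,"wy":0,"wz":0,"jaw":0},{"tx":-2.3,"ty":-5,"tz":0,"wx":0,"wy":0,"wz":0,"jaw":0}]}}

```text
t: 8.57
tool_pos: [0.4969, 0.2718, 0.2373]
tool_rot: [-3.137, 0.01, -0.017]
contact_force: [0.8, -0.4, -0.3]
opening: 0.0858
```

```bash
python3 - <<'E'
from h import *
go([.467,.3205,.118],np.pi/2)
snap("top","t6")
E
```

```text
t8.57 pos [496.9 271.8 237.3] x [ 1.    -0.006  0.011] y [-0.006 -1.    -0.005] z [ 0.011  0.005 -1.   ] op85.8 F [ 0.8 -0.4 -0.3]
shift tool cm [-3.15 -4.8  11.92] rows>= 2.1169731458873704
 turn [-0.017  0.007  3.135]
 turn [-0.005 -0.011 -0.006]
```

View pics/t6.png

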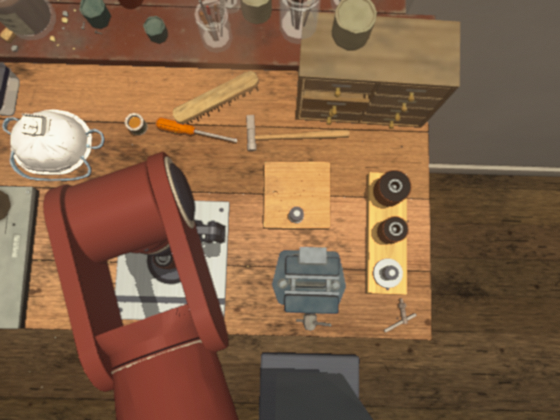

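Call:
{"method": "send_rows", "body": {"series": [{"tx":-2.9,"ty":-4.8,"tz":1,"wx":-0.005,"wy":-0.011,"wz":-0.006,"jaw":0},{"tx":0,"ty":0,"tz":1,"wx":0,"wy":0,"wz":0,"jaw":0},{"tx":0,"ty":0,"tz":0,"wx":0,"wy":0,"wz":0,"jaw":0}]}}

```text
t: 9.0
tool_pos: [0.4649, 0.3267, 0.2218]
tool_rot: [-3.135, -0.014, -0.004]
contact_force: [-0.9, -0.4, -0.5]
opening: 0.0854
```

```bash
python3 - <<'E'
from h import *
print("cap",ray("top",296.5,214,.062))
go([.467,.3205,.116],np.pi/2)
E
```

```text
cap [0.56098339 0.08901061 0.062     ]
t9.00 pos [464.9 326.7 221.8] x [1.    0.009 0.003] y [ 0.009 -1.    -0.006] z [ 0.003  0.006 -1.   ] op85.4 F [-0.9 -0.4 -0.5]
shift tool cm [ 0.18  0.69 10.58] rows>= 1.6967508720032356
 turn [ 0.004 -0.01  -3.132]
 turn [-0.006 -0.003  0.009]
```

Call:
{"method": "send_rows", "body": {"series": [{"tx":0.1,"ty":0.5,"tz":2,"wx":-0.006,"wy":-0.003,"wz":0.009,"jaw":0},{"tx":0,"ty":0,"tz":2,"wx":0,"wy":0,"wz":0,"jaw":0},{"tx":0,"ty":0,"tz":0,"wx":0,"wy":0,"wz":0,"jaw":0}]}}

```text
t: 9.38
tool_pos: [0.4675, 0.3188, 0.1793]
tool_rot: [3.141, -0.007, -0.001]
contact_force: [0.6, -0.1, -0.0]
opening: 0.0858
```

```bash
python3 - <<'E'
from h import *
go([.467,.3205,.116],np.pi/2)
E
```

```text
t9.38 pos [467.5 318.8 179.3] x [ 1.    -0.005 -0.   ] y [-0.005 -1.     0.001] z [-0.    -0.001 -1.   ] op85.8 F [ 0.6 -0.1 -0. ]
shift tool cm [-0.04 -0.17  6.33] rows>= 1.0136408331464666
 turn [ 1.000e-03 -1.000e-03  3.137e+00]
 turn [ 0.001  0.    -0.005]
```

Call:
{"method": "send_rows", "body": {"series": [{"tx":0,"ty":-0.15,"tz":2.5,"wx":0,"wy":0,"wz":-0.004,"jaw":0},{"tx":0,"ty":0,"tz":2.5,"wx":0,"wy":0,"wz":0,"jaw":0},{"tx":0,"ty":0,"tz":1,"wx":0,"wy":0,"wz":0,"jaw":0},{"tx":0,"ty":0,"tz":0,"wx":0,"wy":0,"wz":0,"jaw":0}]}}

```text
t: 9.88
tool_pos: [0.4692, 0.3191, 0.1182]
tool_rot: [3.141, -0.006, 0.001]
contact_force: [0.1, -0.3, 1.1]
opening: 0.0857
```

```bash
python3 - <<'E'
from h import *
go([.467,.3205,.116],np.pi/2)
snap("wrist","w7")
E
```

```text
t9.88 pos [469.2 319.1 118.2] x [ 1.    -0.004  0.001] y [-0.004 -1.     0.   ] z [ 0.001 -0.    -1.   ] op85.7 F [ 0.1 -0.3  1.1]
shift tool cm [-0.22 -0.14  0.22] rows>= 0.054779957258341234
 turn [-1.000e-03 -0.000e+00  3.138e+00]
 turn [ 0.    -0.001 -0.004]
```

View pics/w7.png

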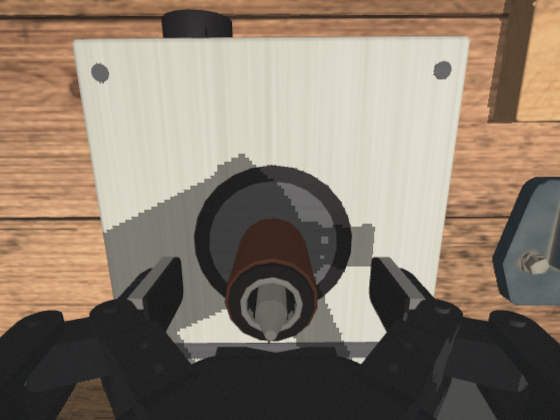

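```bash
python3 - <<'E'
from h import *
print(ray("wrist",270,338,.159),ray("wrist",271.5,301.5,.141))
E
```

```text
[0.46423231 0.32114867 0.159     ] [0.46748987 0.32084794 0.141     ]
```

Call:
{"method": "send_rows", "body": {"series": [{"tx":-0.22,"ty":-0.15,"tz":0.2,"wx":0,"wy":0,"wz":0,"jaw":0},{"tx":0,"ty":0,"tz":0,"wx":0,"wy":0,"wz":0,"jaw":0.3}]}}

```text
t: 10.18
tool_pos: [0.4684, 0.3215, 0.119]
tool_rot: [-3.14, 0.006, -0.007]
contact_force: [-0.4, -0.3, -0.2]
opening: 0.07
```

Call:
{"method": "send_rows", "body": {"series": [{"tx":0,"ty":0,"tz":0,"wx":0,"wy":0,"wz":0,"jaw":1},{"tx":0,"ty":0,"tz":0,"wx":0,"wy":0,"wz":0,"jaw":1},{"tx":0,"ty":0,"tz":0,"wx":0,"wy":0,"wz":0,"jaw":1},{"tx":0,"ty":0,"tz":0,"wx":0,"wy":0,"wz":0,"jaw":1}]}}

```text
t: 10.68
tool_pos: [0.4689, 0.3219, 0.1203]
tool_rot: [-3.139, 0.005, -0.01]
contact_force: [-0.3, -0.1, 0.9]
opening: 0.0362
```

```bash
python3 - <<'E'
from h import *
st()
E
```

```text
t10.68 pos [468.9 321.9 120.3] x [ 1.    -0.003  0.007] y [-0.003 -1.    -0.003] z [ 0.007  0.003 -1.   ] op36.2 F [-0.3 -0.1  0.9]
```

Call:
{"method": "send_rows", "body": {"series": [{"tx":0,"ty":0,"tz":-1,"wx":0,"wy":0,"wz":0,"jaw":1},{"tx":0,"ty":0,"tz":-2.5,"wx":0,"wy":0,"wz":0,"jaw":1},{"tx":0,"ty":0,"tz":-2.5,"wx":0,"wy":0,"wz":0,"jaw":1},{"tx":0,"ty":0,"tz":-2.5,"wx":0,"wy":0,"wz":0,"jaw":1},{"tx":0,"ty":0,"tz":-3,"wx":0,"wy":0,"wz":0,"jaw":1}]}}

```text
t: 11.3
tool_pos: [0.4661, 0.3205, 0.2362]
tool_rot: [3.141, -0.005, -0.001]
contact_force: [-0.6, -0.2, -0.8]
opening: 0.0359
```

```bash
python3 - <<'E'
from h import *
go([.64,.09,.20],np.pi/2)
snap("scene","s8")
E
```

```text
t11.30 pos [466.1 320.5 236.2] x [ 1.    -0.003 -0.   ] y [-0.003 -1.     0.001] z [-0.    -0.001 -1.   ] op35.9 F [-0.6 -0.2 -0.8]
shift tool cm [17.47 22.98  3.63] rows>= 4.6556465446174595
 turn [ 1.000e-03 -1.000e-03  3.138e+00]
 turn [ 0.001  0.    -0.003]
```

View pics/s8.png

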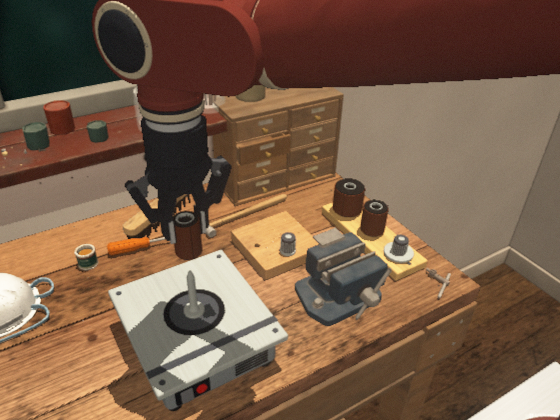

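Call:
{"method": "send_rows", "body": {"series": [{"tx":3.5,"ty":4.6,"tz":0,"wx":0,"wy":0,"wz":0,"jaw":1},{"tx":3.5,"ty":4.6,"tz":0,"wx":0,"wy":0,"wz":0,"jaw":1},{"tx":3.5,"ty":4.6,"tz":0,"wx":0,"wy":0,"wz":0,"jaw":1},{"tx":3.5,"ty":4.6,"tz":2,"wx":0,"wy":0,"wz":0,"jaw":1},{"tx":3,"ty":4,"tz":2,"wx":0,"wy":0,"wz":0,"jaw":1}]}}

```text
t: 11.98
tool_pos: [0.6439, 0.0954, 0.2071]
tool_rot: [-3.135, -0.008, -0.029]
contact_force: [1.1, 1.3, -1.3]
opening: 0.036
```

```bash
python3 - <<'E'
from h import *
go([.64,.09,.066],np.pi/2)
E
```

```text
t11.97 pos [643.9  95.4 207.1] x [1.    0.005 0.018] y [ 0.005 -1.    -0.007] z [ 0.018  0.007 -1.   ] op36.0 F [ 1.1  1.3 -1.3]
shift tool cm [-0.65  0.63 14.1 ] rows>= 2.260153103922426
 turn [ 0.029 -0.011 -3.137]
 turn [-0.007 -0.018  0.005]
```

Call:
{"method": "send_rows", "body": {"series": [{"tx":-0.2,"ty":0.4,"tz":4.5,"wx":-0.007,"wy":-0.018,"wz":0.005,"jaw":1},{"tx":0,"ty":0,"tz":4.5,"wx":0,"wy":0,"wz":0,"jaw":1},{"tx":0,"ty":0,"tz":3.5,"wx":0,"wy":0,"wz":0,"jaw":1},{"tx":0,"ty":0,"tz":0,"wx":0,"wy":0,"wz":0,"jaw":1}]}}

```text
t: 12.48
tool_pos: [0.6438, 0.0866, 0.0758]
tool_rot: [3.141, -0.011, -0.004]
contact_force: [-0.2, -0.4, -1.1]
opening: 0.036
```

```bash
python3 - <<'E'
from h import *
go([.64,.09,.066],np.pi/2)
E
```

```text
t12.47 pos [643.8  86.6  75.8] x [ 1.    -0.007 -0.002] y [-0.007 -1.     0.001] z [-0.002 -0.001 -1.   ] op36.0 F [-0.2 -0.4 -1.1]
shift tool cm [-0.38 -0.34  0.98] rows>= 0.17715611655253885
 turn [ 4.000e-03 -1.000e-03  3.134e+00]
 turn [ 0.001  0.002 -0.007]
```

Call:
{"method": "send_rows", "body": {"series": [{"tx":0,"ty":0,"tz":0.4,"wx":0,"wy":0.002,"wz":-0.007,"jaw":1},{"tx":0,"ty":0,"tz":0.3,"wx":0,"wy":0,"wz":0,"jaw":1},{"tx":0,"ty":0,"tz":0.2,"wx":0,"wy":0,"wz":0,"jaw":1},{"tx":0,"ty":0,"tz":0.1,"wx":0,"wy":0,"wz":0,"jaw":1}]}}

```text
t: 12.98
tool_pos: [0.6476, 0.087, 0.0718]
tool_rot: [3.141, 0.001, 0.015]
contact_force: [-0.3, -0.3, -0.5]
opening: 0.0358
```

```bash
python3 - <<'E'
from h import *
go([.64,.09,.066],np.pi/2)
E
```

```text
t12.97 pos [647.6  87.   71.8] x [1.    0.001 0.01 ] y [ 0.001 -1.     0.001] z [ 0.01  -0.001 -1.   ] op35.8 F [-0.3 -0.3 -0.5]
shift tool cm [-0.76 -0.3   0.57] rows>= 0.159960924539608
 turn [ 1.500e-02  1.000e-03 -3.141e+00]
 turn [ 0.001 -0.01   0.001]
```

Call:
{"method": "send_rows", "body": {"series": [{"tx":-0.8,"ty":-0.2,"tz":0.2,"wx":0.001,"wy":-0.01,"wz":0,"jaw":1},{"tx":0,"ty":0,"tz":0.2,"wx":0,"wy":0,"wz":0,"jaw":1},{"tx":0,"ty":0,"tz":0.1,"wx":0,"wy":0,"wz":0,"jaw":1}]}}

```text
t: 13.35
tool_pos: [0.6395, 0.0893, 0.0674]
tool_rot: [-3.141, -0.002, -0.001]
contact_force: [0.3, 0.8, -0.9]
opening: 0.0356
```

```bash
python3 - <<'E'
from h import *
go([.64,.09,.066],np.pi/2)
E
```

```text
t13.35 pos [639.5  89.3  67.4] x [1.    0.001 0.   ] y [ 0.001 -1.    -0.   ] z [ 0.  0. -1.] op35.6 F [ 0.3  0.8 -0.9]
shift tool cm [ 0.05 -0.07  0.14] rows>= 0.026137427828684504
 turn [ 1.000e-03 -1.000e-03 -3.141e+00]
 turn [-0.    -0.     0.001]
```

Call:
{"method": "send_rows", "body": {"series": [{"tx":0,"ty":0,"tz":0.1,"wx":0,"wy":0,"wz":0,"jaw":1},{"tx":0,"ty":0,"tz":0.1,"wx":0,"wy":0,"wz":0,"jaw":1},{"tx":0,"ty":0,"tz":0.1,"wx":0,"wy":0,"wz":0,"jaw":1}]}}

```text
t: 13.72
tool_pos: [0.6396, 0.0893, 0.0648]
tool_rot: [-3.141, -0.002, -0.0]
contact_force: [-3.6, -0.2, 5.4]
opening: 0.036
```

Call:
{"method": "send_rows", "body": {"series": [{"tx":0,"ty":0,"tz":0,"wx":0,"wy":0,"wz":0,"jaw":0},{"tx":0,"ty":0,"tz":0,"wx":0,"wy":0,"wz":0,"jaw":0},{"tx":0,"ty":0,"tz":0,"wx":0,"wy":0,"wz":0,"jaw":0},{"tx":0,"ty":0,"tz":-2,"wx":0,"wy":0,"wz":0,"jaw":0},{"tx":0,"ty":0,"tz":-5,"wx":0,"wy":0,"wz":0,"jaw":0}]}}

```text
t: 14.35
tool_pos: [0.6368, 0.0891, 0.1324]
tool_rot: [-3.141, -0.001, 0.013]
contact_force: [0.7, -1.0, 0.7]
opening: 0.0854
```

Call:
{"method": "send_rows", "body": {"series": [{"tx":0,"ty":0,"tz":-5,"wx":0,"wy":0,"wz":0,"jaw":0},{"tx":-0.7,"ty":6,"tz":0,"wx":0,"wy":0,"wz":0,"jaw":0},{"tx":-0.7,"ty":6,"tz":0,"wx":0,"wy":0,"wz":0,"jaw":0},{"tx":-0.5,"ty":6,"tz":0,"wx":0,"wy":0,"wz":0,"jaw":0},{"tx":0,"ty":0,"tz":0,"wx":0,"wy":0,"wz":0,"jaw":0}]}}

```text
t: 14.98
tool_pos: [0.6238, -0.0953, 0.2012]
tool_rot: [3.138, 0.007, 0.023]
contact_force: [0.4, 0.2, -0.3]
opening: 0.0853
```

```bash
python3 - <<'E'
from h import *
go([.617,-.0955,.15],np.pi/2)
snap("wrist","w9")
E
```

```text
t14.97 pos [623.8 -95.3 201.2] x [1.    0.004 0.015] y [ 0.004 -1.     0.003] z [ 0.015 -0.003 -1.   ] op85.3 F [ 0.4  0.2 -0.3]
shift tool cm [-0.75 -0.    5.11] rows>= 0.8260710878612683
 turn [ 0.023  0.005 -3.137]
 turn [ 0.003 -0.015  0.004]
```

View pics/w9.png

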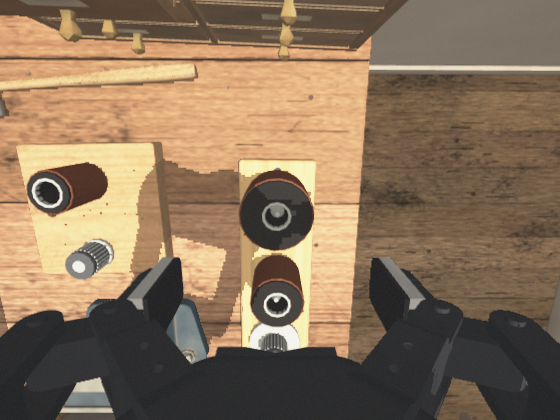

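```bash
python3 - <<'E'
from h import *
for n,u,v,z in(("wide",277,215.5,.083),("pegtip",277,211,.075),("mid",276,302,.083),("narrow",48.5,191,.086),("cap",80,266.5,.062)): print(n,ray("wrist",u,v,z))
E
```

```text
wide [ 0.61849422 -0.0949102   0.083     ]
pegtip [ 0.62028916 -0.09494394  0.075     ]
mid [ 0.53731683 -0.09453056  0.083     ]
narrow [0.63905976 0.09076136 0.086     ]
cap [0.56151641 0.09135084 0.062     ]
```

Call:
{"method": "send_rows", "body": {"series": [{"tx":-0.5,"ty":0,"tz":2.5,"wx":0.003,"wy":-0.015,"wz":0.004,"jaw":0},{"tx":0,"ty":0,"tz":2.5,"wx":0,"wy":0,"wz":0,"jaw":0},{"tx":0,"ty":0,"tz":0,"wx":0,"wy":0,"wz":0,"jaw":0}]}}

```text
t: 15.4
tool_pos: [0.6186, -0.0896, 0.1481]
tool_rot: [-3.139, -0.01, 0.004]
contact_force: [0.2, 0.4, -0.6]
opening: 0.0855
```

```bash
python3 - <<'E'
from h import *
go([.617,-.0955,.061],np.pi/2)
E
```

```text
t15.40 pos [618.6 -89.6 148.1] x [ 1.     0.006 -0.002] y [ 0.006 -1.    -0.002] z [-0.002  0.002 -1.   ] op85.5 F [ 0.2  0.4 -0.6]
shift tool cm [-0.14  0.61  8.71] rows>= 1.396710676195173
 turn [-4.000e-03 -3.000e-03 -3.135e+00]
 turn [-0.002  0.002  0.006]
```

Call:
{"method": "send_rows", "body": {"series": [{"tx":-0.1,"ty":0.5,"tz":2,"wx":-0.002,"wy":0.002,"wz":0.006,"jaw":0},{"tx":0,"ty":0,"tz":1.5,"wx":0,"wy":0,"wz":0,"jaw":0},{"tx":0,"ty":0,"tz":0,"wx":0,"wy":0,"wz":0,"jaw":0}]}}

```text
t: 15.78
tool_pos: [0.6173, -0.093, 0.1102]
tool_rot: [-3.141, -0.004, 0.002]
contact_force: [-1.0, 0.2, 0.4]
opening: 0.0858
```

```bash
python3 - <<'E'
from h import *
go([.6175,-.0955,.061],np.pi/2)
E
```

```text
t15.78 pos [617.3 -93.  110.2] x [ 1.     0.002 -0.002] y [ 0.002 -1.    -0.   ] z [-0.002  0.    -1.   ] op85.8 F [-1.   0.2  0.4]
shift tool cm [0.03 0.26 4.92] rows>= 0.7877789689438701
 turn [-2.000e-03 -1.000e-03 -3.139e+00]
 turn [-0.     0.002  0.002]
```

Call:
{"method": "send_rows", "body": {"series": [{"tx":0,"ty":0.2,"tz":1.5,"wx":0,"wy":0.002,"wz":0.002,"jaw":0},{"tx":0,"ty":0,"tz":1.8,"wx":0,"wy":0,"wz":0,"jaw":0},{"tx":0,"ty":0,"tz":1.6,"wx":0,"wy":0,"wz":0,"jaw":0},{"tx":0,"ty":0,"tz":0,"wx":0,"wy":0,"wz":0,"jaw":0}]}}

```text
t: 16.27
tool_pos: [0.6175, -0.0953, 0.058]
tool_rot: [-3.141, 0.0, -0.001]
contact_force: [0.1, -0.7, -0.4]
opening: 0.0852
```

```bash
python3 - <<'E'
from h import *
go([.6175,-.0955,.061],np.pi/2)
snap("wrist","w10")
E
```

```text
t16.27 pos [617.5 -95.3  58. ] x [ 1.    -0.     0.001] y [-0. -1. -0.] z [ 0.001  0.    -1.   ] op85.2 F [ 0.1 -0.7 -0.4]
shift tool cm [ 0.    0.02 -0.3 ] rows>= 0.048364248960180004
 turn [-1.000e-03  1.000e-03  3.141e+00]
 turn [-0.    -0.001 -0.   ]
```

View pics/w10.png

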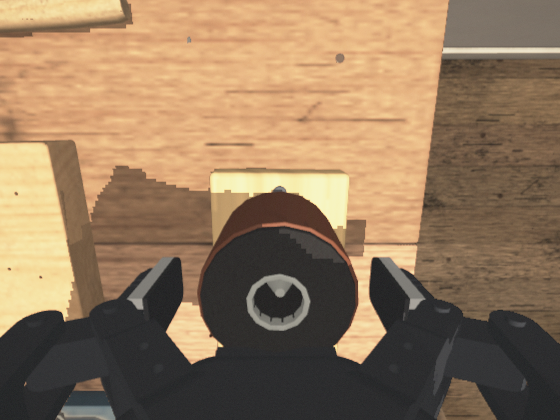

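Well centred. Close on it.

Call:
{"method": "send_rows", "body": {"series": [{"tx":0,"ty":0,"tz":0,"wx":0,"wy":0,"wz":0,"jaw":1},{"tx":0,"ty":0,"tz":0,"wx":0,"wy":0,"wz":0,"jaw":1},{"tx":0,"ty":0,"tz":0,"wx":0,"wy":0,"wz":0,"jaw":1},{"tx":0,"ty":0,"tz":0,"wx":0,"wy":0,"wz":0,"jaw":1}], "squeeze": 60}}

```text
t: 16.82
tool_pos: [0.6191, -0.0957, 0.0605]
tool_rot: [3.141, -0.0, 0.008]
contact_force: [0.5, -0.5, -2.9]
opening: 0.0619
```

```bash
python3 - <<'E'
from h import *
st()
print(ray("wrist",278,302,.083))
E
```

```text
t16.82 pos [619.1 -95.7  60.5] x [ 1.    -0.     0.005] y [-0.    -1.     0.001] z [ 0.005 -0.001 -1.   ] op61.9 F [ 0.5 -0.5 -2.9]
[ 0.6170619 -0.0967121  0.083    ]
```

Call:
{"method": "send_rows", "body": {"series": [{"tx":0,"ty":0,"tz":-1.5,"wx":0,"wy":0,"wz":0,"jaw":1},{"tx":0,"ty":0,"tz":-4,"wx":0,"wy":0,"wz":0,"jaw":1},{"tx":0,"ty":0,"tz":-5,"wx":0,"wy":0,"wz":0,"jaw":1},{"tx":0,"ty":0,"tz":-5,"wx":0,"wy":0,"wz":0,"jaw":1},{"tx":0,"ty":0,"tz":-3.5,"wx":0,"wy":0,"wz":0,"jaw":1}]}}

```text
t: 17.45
tool_pos: [0.6156, -0.0947, 0.2544]
tool_rot: [-3.14, -0.0, 0.004]
contact_force: [0.0, -0.2, -1.9]
opening: 0.0621
```

```bash
python3 - <<'E'
from h import *
go([.467,.3205,.25],np.pi/2)
i,_=snap("wrist","w11")
print(ctrl.camera_info("wrist")["t"])
E
```

```text
t17.45 pos [615.6 -94.7 254.4] x [ 1.     0.    -0.003] y [ 0.    -1.    -0.002] z [-0.003  0.002 -1.   ] op62.1 F [ 0.  -0.2 -1.9]
shift tool cm [-14.86 -41.52   0.54] rows>= 7.056516635277152
 turn [-4.000e-03 -2.000e-03 -3.142e+00]
 turn [-0.002  0.003  0.   ]
[-0.0950218   0.55879936  0.55803374]
```

View pics/w11.png

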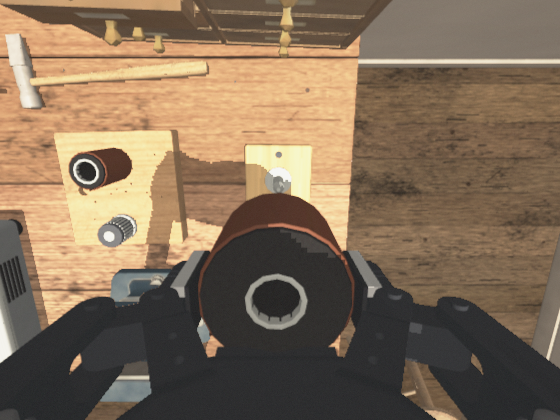

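```bash
python3 - <<'E'
from h import *
o,R=st(); p=ray("wrist",276,301,o["tool_pos"][2]+.0225); print("drum-tcp in tool mm",R.T@(p-o["tool_pos"])*1000)
print("peg_wide",ray("wrist",279,181.5,.023), ray("wrist",280,186,.075))
E
```

```text
t17.50 pos [617.7 -95.3 260.5] x [1.    0.    0.006] y [ 0.    -1.     0.001] z [ 0.006 -0.001 -1.   ] op61.6 F [ 1.7 -0.3  2.3]
drum-tcp in tool mm [ -1.49808354   0.25164469 -22.50847214]
peg_wide [ 0.61885575 -0.09940878  0.023     ] [ 0.62326533 -0.09990013  0.075     ]
```

Call:
{"method": "send_rows", "body": {"series": [{"tx":-2,"ty":-5.2,"tz":0,"wx":0,"wy":0,"wz":0,"jaw":1},{"tx":-2,"ty":-5.2,"tz":0,"wx":0,"wy":0,"wz":0,"jaw":1},{"tx":-2,"ty":-5.2,"tz":0,"wx":0,"wy":0,"wz":0,"jaw":1},{"tx":-2,"ty":-5.2,"tz":0,"wx":0,"wy":0,"wz":0,"jaw":1},{"tx":-2,"ty":-5.2,"tz":0,"wx":0,"wy":0,"wz":0,"jaw":1}]}}

```text
t: 18.12
tool_pos: [0.517, 0.1684, 0.2628]
tool_rot: [3.14, -0.012, 0.022]
contact_force: [0.4, 0.6, -3.1]
opening: 0.062
```

```bash
python3 - <<'E'
from h import *
go([.467,.3205,.25],np.pi/2)
E
```

```text
t18.12 pos [517.  168.4 262.8] x [ 1.    -0.008  0.014] y [-0.008 -1.     0.001] z [ 0.014 -0.001 -1.   ] op62.0 F [ 0.4  0.6 -3.1]
shift tool cm [ -5.14 -15.18   1.19] rows>= 2.5705635001642126
 turn [-2.200e-02 -2.000e-03  3.134e+00]
 turn [ 0.001 -0.014 -0.008]
```

Call:
{"method": "send_rows", "body": {"series": [{"tx":-1.7,"ty":-5,"tz":0,"wx":0,"wy":-0.014,"wz":-0.008,"jaw":1},{"tx":-1.6,"ty":-5,"tz":0,"wx":0,"wy":0,"wz":0,"jaw":1},{"tx":-1.4,"ty":-4.6,"tz":0,"wx":0,"wy":0,"wz":0,"jaw":1},{"tx":0,"ty":0,"tz":0,"wx":0,"wy":0,"wz":0,"jaw":1}]}}

```text
t: 18.62
tool_pos: [0.4653, 0.3217, 0.2624]
tool_rot: [3.141, 0.009, 0.001]
contact_force: [0.3, -0.3, -1.5]
opening: 0.062
```

```bash
python3 - <<'E'
from h import *
go([.4685,.3205,.21],np.pi/2)
E
```

```text
t18.62 pos [465.3 321.7 262.4] x [1.    0.006 0.001] y [ 0.006 -1.     0.   ] z [ 0.001 -0.    -1.   ] op62.0 F [ 0.3 -0.3 -1.5]
shift tool cm [0.31 0.12 5.24] rows>= 0.8403022917990229
 turn [ 1.000e-03  0.000e+00 -3.136e+00]
 turn [ 0.    -0.001  0.006]
```

Call:
{"method": "send_rows", "body": {"series": [{"tx":0.3,"ty":0.1,"tz":2,"wx":0,"wy":0,"wz":0.006,"jaw":1},{"tx":0,"ty":0,"tz":2,"wx":0,"wy":0,"wz":0,"jaw":1},{"tx":0,"ty":0,"tz":0.5,"wx":0,"wy":0,"wz":0,"jaw":1},{"tx":0,"ty":0,"tz":0,"wx":0,"wy":0,"wz":0,"jaw":1}]}}

```text
t: 19.12
tool_pos: [0.4685, 0.3174, 0.2118]
tool_rot: [3.139, -0.007, -0.004]
contact_force: [0.8, 1.0, -2.6]
opening: 0.0621
```

```bash
python3 - <<'E'
from h import *
go([.4685,.3205,.1185],np.pi/2)
snap("wrist","w12"); snap("scene","s12")
E
```

```text
t19.12 pos [468.5 317.4 211.8] x [ 1.    -0.004 -0.002] y [-0.004 -1.     0.003] z [-0.002 -0.003 -1.   ] op62.1 F [ 0.8  1.  -2.6]
shift tool cm [ 0.02 -0.34  9.33] rows>= 1.4944257216918453
 turn [ 0.004 -0.005  3.137]
 turn [ 0.003  0.002 -0.004]
```

View pics/s12.png

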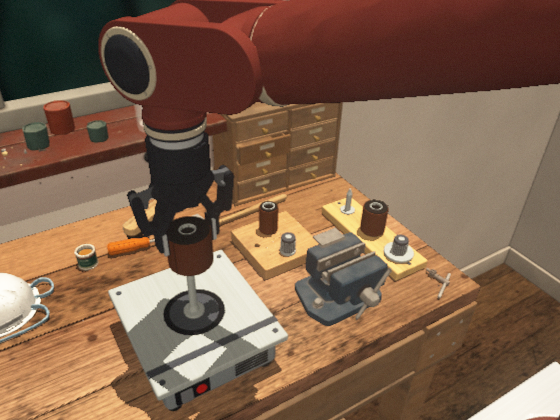

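Call:
{"method": "send_rows", "body": {"series": [{"tx":0,"ty":-0.35,"tz":0,"wx":0.003,"wy":0.002,"wz":-0.004,"jaw":1},{"tx":0,"ty":0,"tz":0,"wx":0,"wy":0,"wz":0,"jaw":1}]}}

```text
t: 19.48
tool_pos: [0.4696, 0.3217, 0.2143]
tool_rot: [-3.139, -0.0, -0.005]
contact_force: [0.4, -0.2, -1.7]
opening: 0.062
```

```bash
python3 - <<'E'
from h import *
go([.4685,.3205,.1185],np.pi/2)
i,im=snap("wrist","w13")
E
```

```text
t19.48 pos [469.6 321.7 214.3] x [1.    0.    0.003] y [ 0.    -1.    -0.002] z [ 0.003  0.002 -1.   ] op62.0 F [ 0.4 -0.2 -1.7]
shift tool cm [-0.14  0.14  9.58] rows>= 1.5333193777466902
 turn [ 5.000e-03 -3.000e-03 -3.141e+00]
 turn [-0.002 -0.003  0.   ]
```

View pics/w13.png

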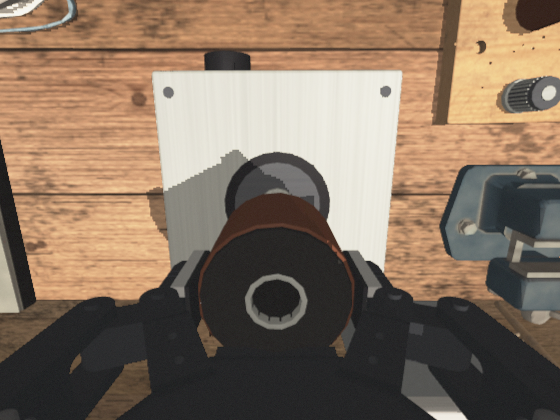

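Call:
{"method": "send_rows", "body": {"series": [{"tx":-0.1,"ty":0.08,"tz":1,"wx":-0.002,"wy":-0.003,"wz":0,"jaw":1},{"tx":0,"ty":0,"tz":1,"wx":0,"wy":0,"wz":0,"jaw":1},{"tx":0,"ty":0,"tz":0.5,"wx":0,"wy":0,"wz":0,"jaw":1}]}}

```text
t: 19.9
tool_pos: [0.4688, 0.321, 0.1883]
tool_rot: [-3.141, -0.0, -0.002]
contact_force: [0.2, -0.8, -1.7]
opening: 0.0619
```

```bash
python3 - <<'E'
from h import *
go([.4685,.3205,.1185],np.pi/2)
E
```

```text
t19.90 pos [468.8 321.  188.3] x [1.    0.    0.001] y [ 0. -1. -0.] z [ 0.001  0.    -1.   ] op61.9 F [ 0.2 -0.8 -1.7]
shift tool cm [-0.03  0.05  6.98] rows>= 1.116429331695948
 turn [ 2.000e-03 -1.000e-03 -3.141e+00]
 turn [-0.    -0.001  0.   ]
```

On the taper without side force; carry on down.

Call:
{"method": "send_rows", "body": {"series": [{"tx":0,"ty":0,"tz":1.5,"wx":0,"wy":0,"wz":0,"jaw":1},{"tx":0,"ty":0,"tz":1.5,"wx":0,"wy":0,"wz":0,"jaw":1},{"tx":0,"ty":0,"tz":1.2,"wx":0,"wy":0,"wz":0,"jaw":1},{"tx":0,"ty":0,"tz":0,"wx":0,"wy":0,"wz":0,"jaw":1}]}}

```text
t: 20.4
tool_pos: [0.4676, 0.3204, 0.141]
tool_rot: [3.14, 0.0, -0.004]
contact_force: [0.0, 0.3, -2.2]
opening: 0.0622
```

```bash
python3 - <<'E'
from h import *
go([.4685,.3205,.1185],np.pi/2)
E
```

```text
t20.40 pos [467.6 320.4 141. ] x [ 1.     0.    -0.002] y [ 0.    -1.     0.001] z [-0.002 -0.001 -1.   ] op62.2 F [ 0.   0.3 -2.2]
shift tool cm [ 0.09 -0.01  2.25] rows>= 0.3609345316778466
 turn [-4.000e-03  2.000e-03 -3.141e+00]
 turn [0.001 0.002 0.   ]
```

Call:
{"method": "send_rows", "body": {"series": [{"tx":0,"ty":0,"tz":0.8,"wx":0,"wy":0.002,"wz":0,"jaw":1},{"tx":0,"ty":0,"tz":0.8,"wx":0,"wy":0,"wz":0,"jaw":1},{"tx":0,"ty":0,"tz":0.3,"wx":0,"wy":0,"wz":0,"jaw":1},{"tx":0,"ty":0,"tz":0.1,"wx":0,"wy":0,"wz":0,"jaw":1}]}}

```text
t: 20.9
tool_pos: [0.4684, 0.3208, 0.1208]
tool_rot: [3.141, 0.0, 0.003]
contact_force: [0.0, 0.2, -2.5]
opening: 0.0618
```

```bash
python3 - <<'E'
from h import *
go([.4685,.3205,.1185],np.pi/2)
E
```

```text
t20.90 pos [468.4 320.8 120.8] x [1.    0.    0.002] y [ 0. -1.  0.] z [ 0.002 -0.    -1.   ] op61.8 F [ 0.   0.2 -2.5]
shift tool cm [0.01 0.03 0.23] rows>= 0.037932830421017145
 turn [ 3.000e-03  1.000e-03 -3.141e+00]
 turn [ 0.    -0.002  0.   ]
```

Call:
{"method": "send_rows", "body": {"series": [{"tx":0,"ty":0,"tz":0.1,"wx":0,"wy":0,"wz":0,"jaw":1},{"tx":0,"ty":0,"tz":0.1,"wx":0,"wy":0,"wz":0,"jaw":1},{"tx":0,"ty":0,"tz":0.1,"wx":0,"wy":0,"wz":0,"jaw":1},{"tx":0,"ty":0,"tz":0.1,"wx":0,"wy":0,"wz":0,"jaw":1}]}}

```text
t: 21.4
tool_pos: [0.4691, 0.3211, 0.1182]
tool_rot: [-3.141, -0.001, -0.005]
contact_force: [-2.1, -1.4, 3.6]
opening: 0.0618
```

Call:
{"method": "send_rows", "body": {"series": [{"tx":0,"ty":0,"tz":0,"wx":0,"wy":0,"wz":0,"jaw":0},{"tx":0,"ty":0,"tz":0,"wx":0,"wy":0,"wz":0,"jaw":0},{"tx":0,"ty":0,"tz":0,"wx":0,"wy":0,"wz":0,"jaw":0},{"tx":0,"ty":0,"tz":-2,"wx":0,"wy":0,"wz":0,"jaw":0},{"tx":0,"ty":0,"tz":-5,"wx":0,"wy":0,"wz":0,"jaw":0}]}}

```text
t: 22.02
tool_pos: [0.4672, 0.3202, 0.1874]
tool_rot: [3.139, 0.0, -0.003]
contact_force: [0.9, -0.7, 0.2]
opening: 0.0857
```

Call:
{"method": "send_rows", "body": {"series": [{"tx":0,"ty":0,"tz":-5,"wx":0,"wy":0,"wz":0,"jaw":0},{"tx":0,"ty":5,"tz":0,"wx":0,"wy":0,"wz":0,"jaw":0},{"tx":0,"ty":6,"tz":0,"wx":0,"wy":0,"wz":0,"jaw":0},{"tx":0,"ty":6,"tz":0,"wx":0,"wy":0,"wz":0,"jaw":0},{"tx":0,"ty":6,"tz":0,"wx":0,"wy":0,"wz":0,"jaw":0}]}}

```text
t: 22.65
tool_pos: [0.4718, 0.0892, 0.255]
tool_rot: [-3.137, -0.014, -0.032]
contact_force: [0.9, -0.7, -0.9]
opening: 0.0851
```

```bash
python3 - <<'E'
from h import *
go([.4535,-.0955,.18],np.pi/2)
snap("scene","s14")
E
```

```text
t22.65 pos [471.8  89.2 255. ] x [1.    0.009 0.021] y [ 0.009 -1.    -0.004] z [ 0.021  0.004 -1.   ] op85.1 F [ 0.9 -0.7 -0.9]
shift tool cm [-2.15 18.48  7.38] rows>= 3.2027310421954156
 turn [ 0.032 -0.006 -3.132]
 turn [-0.004 -0.021  0.009]
```

View pics/s14.png

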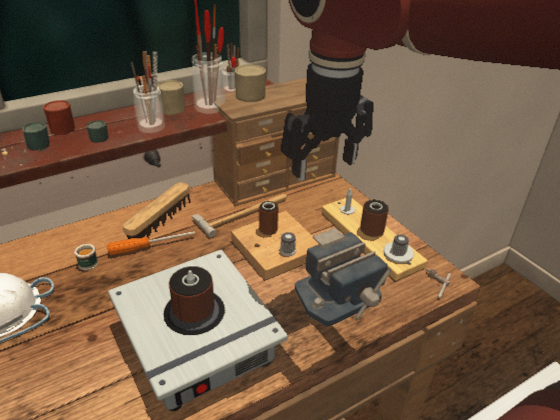

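The wide drum is seated upright on the spindle. Now the large cap.

Call:
{"method": "send_rows", "body": {"series": [{"tx":0,"ty":6,"tz":0,"wx":-0.004,"wy":-0.021,"wz":0.009,"jaw":0},{"tx":-1,"ty":6,"tz":1,"wx":0,"wy":0,"wz":0,"jaw":0},{"tx":-1,"ty":6,"tz":3,"wx":0,"wy":0,"wz":0,"jaw":0},{"tx":0,"ty":0,"tz":3,"wx":0,"wy":0,"wz":0,"jaw":0},{"tx":0,"ty":0,"tz":0,"wx":0,"wy":0,"wz":0,"jaw":0}]}}

```text
t: 23.32
tool_pos: [0.4539, -0.0953, 0.1968]
tool_rot: [3.132, -0.019, 0.022]
contact_force: [0.6, 0.3, -0.4]
opening: 0.0856
```

```bash
python3 - <<'E'
from h import *
go([.4535,-.0955,.046],np.pi/2)
snap("wrist","w15")
E
```

```text
t23.32 pos [453.9 -95.3 196.8] x [ 1.    -0.012  0.014] y [-0.012 -1.     0.01 ] z [ 0.014 -0.01  -1.   ] op85.6 F [ 0.6  0.3 -0.4]
shift tool cm [-0.25 -0.13 15.08] rows>= 2.41286602525944
 turn [-0.022 -0.015  3.13 ]
 turn [ 0.01  -0.014 -0.012]
```

View pics/w15.png

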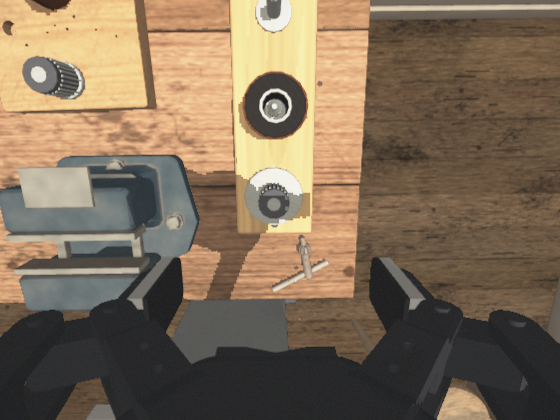

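```bash
python3 - <<'E'
from h import *
print(ray("wrist",274,204,.059),ray("wrist",273.5,195.5,.029))
E
```

```text
[ 0.45452335 -0.09560681  0.059     ] [ 0.45607344 -0.09529025  0.029     ]
```

Call:
{"method": "send_rows", "body": {"series": [{"tx":0,"ty":0,"tz":3.5,"wx":0.01,"wy":-0.014,"wz":-0.012,"jaw":0},{"tx":0,"ty":0,"tz":4,"wx":0,"wy":0,"wz":0,"jaw":0},{"tx":0,"ty":0,"tz":1.5,"wx":0,"wy":0,"wz":0,"jaw":0},{"tx":0,"ty":0,"tz":0,"wx":0,"wy":0,"wz":0,"jaw":0}]}}

```text
t: 23.88
tool_pos: [0.4629, -0.0956, 0.1176]
tool_rot: [3.135, 0.011, 0.029]
contact_force: [0.4, 0.6, 0.0]
opening: 0.0855
```

```bash
python3 - <<'E'
from h import *
go([.4535,-.0955,.046],np.pi/2)
E
```

```text
t23.88 pos [462.9 -95.6 117.6] x [1.    0.007 0.019] y [ 0.007 -1.     0.007] z [ 0.019 -0.007 -1.   ] op85.5 F [0.4 0.6 0. ]
shift tool cm [-1.07 -0.07  7.14] rows>= 1.1552634434960394
 turn [ 0.029  0.011 -3.135]
 turn [ 0.007 -0.019  0.007]
```

Call:
{"method": "send_rows", "body": {"series": [{"tx":-0.6,"ty":0,"tz":1.5,"wx":0.007,"wy":-0.019,"wz":0.007,"jaw":0},{"tx":0,"ty":0,"tz":1.5,"wx":0,"wy":0,"wz":0,"jaw":0},{"tx":0,"ty":0,"tz":0.5,"wx":0,"wy":0,"wz":0,"jaw":0},{"tx":0,"ty":0,"tz":0,"wx":0,"wy":0,"wz":0,"jaw":0}]}}

```text
t: 24.38
tool_pos: [0.4594, -0.0963, 0.0841]
tool_rot: [3.14, 0.0, 0.006]
contact_force: [-0.2, -0.1, -0.1]
opening: 0.0854
```

```bash
python3 - <<'E'
from h import *
go([.4535,-.0955,.046],np.pi/2)
E
```

```text
t24.38 pos [459.4 -96.3  84.1] x [1.    0.    0.004] y [ 0.    -1.     0.002] z [ 0.004 -0.002 -1.   ] op85.4 F [-0.2 -0.1 -0.1]
shift tool cm [-0.6  -0.09  3.81] rows>= 0.617592371964842
 turn [ 6.000e-03  3.000e-03 -3.141e+00]
 turn [ 0.002 -0.004  0.   ]
```

Call:
{"method": "send_rows", "body": {"series": [{"tx":-0.5,"ty":-0.05,"tz":1.5,"wx":0.002,"wy":-0.004,"wz":0,"jaw":0},{"tx":0,"ty":0,"tz":1.5,"wx":0,"wy":0,"wz":0,"jaw":0},{"tx":0,"ty":0,"tz":0.5,"wx":0,"wy":0,"wz":0,"jaw":0},{"tx":0,"ty":0,"tz":0,"wx":0,"wy":0,"wz":0,"jaw":0}]}}

```text
t: 24.88
tool_pos: [0.4538, -0.0958, 0.0465]
tool_rot: [-3.141, -0.0, 0.001]
contact_force: [-0.4, 0.4, -0.7]
opening: 0.0857
```

```bash
python3 - <<'E'
from h import *
go([.454,-.0955,.046],np.pi/2)
snap("wrist","w16")
E
```

```text
t24.88 pos [453.8 -95.8  46.5] x [ 1.     0.    -0.001] y [ 0.    -1.    -0.001] z [-0.001  0.001 -1.   ] op85.7 F [-0.4  0.4 -0.7]
shift tool cm [ 0.02 -0.03  0.05] rows>= 0.009524570938544674
 turn [-1.000e-03 -1.000e-03 -3.142e+00]
 turn [-0.001  0.001  0.   ]
```

View pics/w16.png

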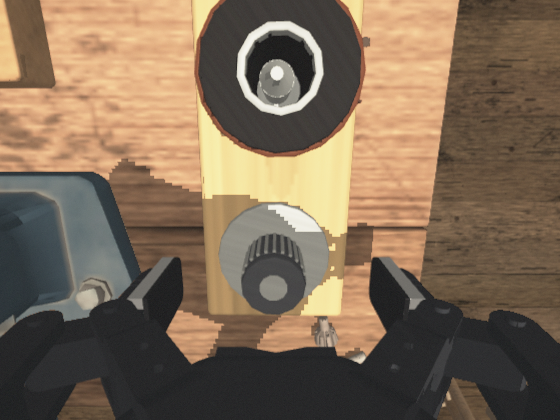

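Call:
{"method": "send_rows", "body": {"series": [{"tx":0,"ty":0,"tz":0,"wx":0,"wy":0,"wz":0,"jaw":1},{"tx":0,"ty":0,"tz":0,"wx":0,"wy":0,"wz":0,"jaw":1},{"tx":0,"ty":0,"tz":0,"wx":0,"wy":0,"wz":0,"jaw":1},{"tx":0,"ty":0,"tz":0,"wx":0,"wy":0,"wz":0,"jaw":1},{"tx":0,"ty":0,"tz":0,"wx":0,"wy":0,"wz":0,"jaw":1}], "squeeze": 50}}

```text
t: 25.55
tool_pos: [0.4553, -0.0963, 0.0483]
tool_rot: [3.141, 0.0, 0.005]
contact_force: [0.3, -0.5, -1.3]
opening: 0.0265
```

```bash
python3 - <<'E'
from h import *
st()
E
```

```text
t25.55 pos [455.3 -96.3  48.3] x [1.    0.    0.003] y [ 0.    -1.     0.001] z [ 0.003 -0.001 -1.   ] op26.5 F [ 0.3 -0.5 -1.3]
```

Call:
{"method": "send_rows", "body": {"series": [{"tx":0,"ty":0,"tz":-1,"wx":0,"wy":0,"wz":0,"jaw":1},{"tx":0,"ty":0,"tz":-3,"wx":0,"wy":0,"wz":0,"jaw":1},{"tx":0,"ty":0,"tz":-5,"wx":0,"wy":0,"wz":0,"jaw":1},{"tx":0,"ty":0,"tz":-5,"wx":0,"wy":0,"wz":0,"jaw":1},{"tx":0,"ty":0,"tz":-5,"wx":0,"wy":0,"wz":0,"jaw":1}]}}

```text
t: 26.18
tool_pos: [0.4509, -0.0948, 0.2392]
tool_rot: [-3.138, -0.0, 0.014]
contact_force: [1.6, -0.8, -1.7]
opening: 0.0263
```

```bash
python3 - <<'E'
from h import *
go([.468,.3205,.24],np.pi/2)
snap("wrist","w17")
E
```

```text
t26.18 pos [450.9 -94.8 239.2] x [ 1.     0.    -0.009] y [ 0.    -1.    -0.004] z [-0.009  0.004 -1.   ] op26.3 F [ 1.6 -0.8 -1.7]
shift tool cm [  1.72 -41.53   0.06] rows>= 6.650199913959447
 turn [-0.014 -0.006 -3.141]
 turn [-0.004  0.009  0.   ]
```

View pics/w17.png

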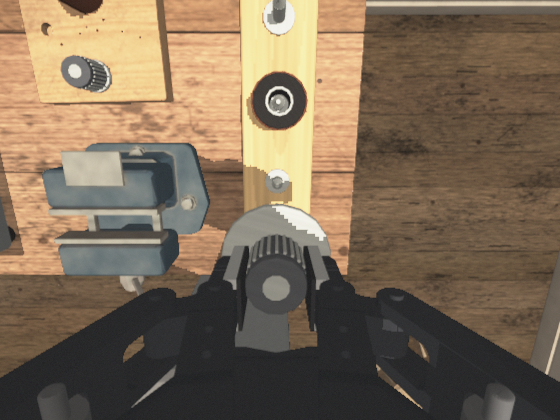

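Call:
{"method": "send_rows", "body": {"series": [{"tx":0.3,"ty":-5.5,"tz":0,"wx":-0.004,"wy":0.009,"wz":0,"jaw":1},{"tx":0.3,"ty":-6,"tz":0,"wx":0,"wy":0,"wz":0,"jaw":1},{"tx":0.3,"ty":-6,"tz":0,"wx":0,"wy":0,"wz":0,"jaw":1},{"tx":0.3,"ty":-6,"tz":0,"wx":0,"wy":0,"wz":0,"jaw":1},{"tx":0.3,"ty":-6,"tz":0,"wx":0,"wy":0,"wz":0,"jaw":1}]}}

```text
t: 26.85
tool_pos: [0.4723, 0.203, 0.2531]
tool_rot: [3.134, -0.016, 0.04]
contact_force: [1.1, -0.1, -2.1]
opening: 0.0264
```

```bash
python3 - <<'E'
from h import *
go([.4685,.3205,.24],np.pi/2)
E
```

```text
t26.85 pos [472.3 203.  253.1] x [ 1.    -0.01   0.025] y [-0.01  -1.     0.007] z [ 0.025 -0.007 -1.   ] op26.4 F [ 1.1 -0.1 -2.1]
shift tool cm [ -0.54 -11.76   1.21] rows>= 1.893262797345727
 turn [-0.04  -0.011  3.131]
 turn [ 0.007 -0.025 -0.01 ]
```

Call:
{"method": "send_rows", "body": {"series": [{"tx":-0.2,"ty":-4,"tz":0,"wx":0.007,"wy":-0.025,"wz":-0.01,"jaw":1},{"tx":0,"ty":-4,"tz":0,"wx":0,"wy":0,"wz":0,"jaw":1},{"tx":0,"ty":-3,"tz":0,"wx":0,"wy":0,"wz":0,"jaw":1},{"tx":0,"ty":0,"tz":0,"wx":0,"wy":0,"wz":0,"jaw":1}]}}

```text
t: 27.35
tool_pos: [0.4685, 0.3204, 0.2531]
tool_rot: [3.141, 0.011, -0.001]
contact_force: [-0.0, 0.0, -1.9]
opening: 0.0265
```

```bash
python3 - <<'E'
from h import *
go([.4685,.3205,.20],np.pi/2)
E
```

```text
t27.35 pos [468.5 320.4 253.1] x [ 1.     0.007 -0.001] y [ 0.007 -1.     0.   ] z [-0.001 -0.    -1.   ] op26.5 F [-0.   0.  -1.9]
shift tool cm [-0.   -0.01  5.31] rows>= 0.8502672232278305
 turn [-1.000e-03  0.000e+00 -3.134e+00]
 turn [0.    0.001 0.007]
```

Call:
{"method": "send_rows", "body": {"series": [{"tx":0,"ty":0,"tz":2,"wx":0,"wy":0,"wz":0.007,"jaw":1},{"tx":0,"ty":0,"tz":2,"wx":0,"wy":0,"wz":0,"jaw":1},{"tx":0,"ty":0,"tz":1.2,"wx":0,"wy":0,"wz":0,"jaw":1},{"tx":0,"ty":0,"tz":0,"wx":0,"wy":0,"wz":0,"jaw":1}]}}

```text
t: 27.85
tool_pos: [0.4676, 0.3172, 0.1954]
tool_rot: [3.139, -0.005, -0.006]
contact_force: [0.1, -0.8, -1.1]
opening: 0.0264
```

```bash
python3 - <<'E'
from h import *
go([.4685,.3205,.19],np.pi/2)
snap("scene","s18");snap("wrist","w18")
E
```

```text
t27.85 pos [467.6 317.2 195.4] x [ 1.    -0.003 -0.004] y [-0.003 -1.     0.003] z [-0.004 -0.003 -1.   ] op26.4 F [ 0.1 -0.8 -1.1]
shift tool cm [ 0.09 -0.33  0.54] rows>= 0.10248585390786163
 turn [ 0.006 -0.005  3.138]
 turn [ 0.003  0.004 -0.003]
```

View pics/s18.png

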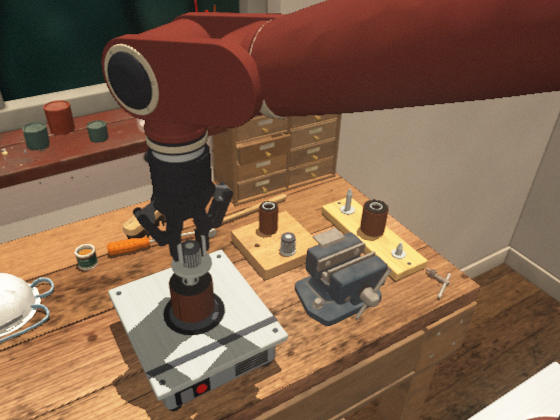

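View pics/w18.png

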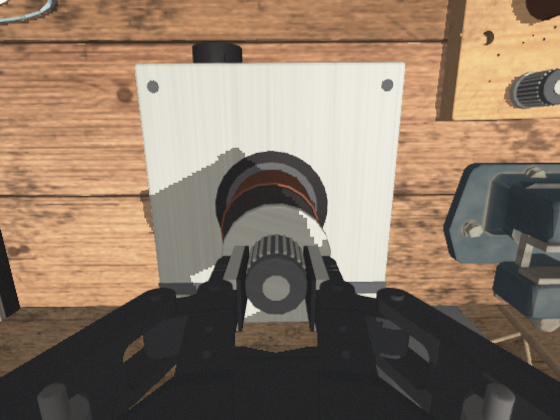

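Aligned; correct y by 3 mm, then slip it over the tip.

Call:
{"method": "send_rows", "body": {"series": [{"tx":0.05,"ty":-0.33,"tz":0,"wx":0.003,"wy":0.004,"wz":-0.003,"jaw":1},{"tx":0,"ty":0,"tz":0.5,"wx":0,"wy":0,"wz":0,"jaw":1},{"tx":0,"ty":0,"tz":0,"wx":0,"wy":0,"wz":0,"jaw":1}]}}

```text
t: 28.32
tool_pos: [0.4701, 0.3218, 0.1941]
tool_rot: [-3.138, -0.0, -0.01]
contact_force: [0.8, 0.1, -1.4]
opening: 0.0265
```

```bash
python3 - <<'E'
from h import *
go([.4685,.3205,.1663],np.pi/2)
E
```

```text
t28.32 pos [470.1 321.8 194.1] x [ 1.    -0.     0.006] y [ 0.    -1.    -0.003] z [ 0.006  0.003 -1.   ] op26.5 F [ 0.8  0.1 -1.4]
shift tool cm [-0.18  0.14  2.78] rows>= 0.4456302731239054
 turn [ 0.01  -0.005 -3.142]
 turn [-0.003 -0.006  0.   ]
```

Call:
{"method": "send_rows", "body": {"series": [{"tx":-0.15,"ty":0.1,"tz":0.4,"wx":-0.003,"wy":-0.006,"wz":0,"jaw":1},{"tx":0,"ty":0,"tz":0.6,"wx":0,"wy":0,"wz":0,"jaw":1},{"tx":0,"ty":0,"tz":0.3,"wx":0,"wy":0,"wz":0,"jaw":1}]}}

```text
t: 28.7
tool_pos: [0.4687, 0.321, 0.1807]
tool_rot: [-3.141, -0.0, -0.001]
contact_force: [-0.2, 0.2, -1.2]
opening: 0.0262
```

```bash
python3 - <<'E'
from h import *
go([.4685,.3205,.1663],np.pi/2)
E
```

```text
t28.70 pos [468.7 321.  180.7] x [1.    0.    0.001] y [ 0.    -1.    -0.001] z [ 0.001  0.001 -1.   ] op26.2 F [-0.2  0.2 -1.2]
shift tool cm [-0.02  0.05  1.44] rows>= 0.23106117081661492
 turn [ 1.000e-03 -1.000e-03 -3.141e+00]
 turn [-0.001 -0.001  0.   ]
```

Call:
{"method": "send_rows", "body": {"series": [{"tx":0,"ty":0,"tz":0.6,"wx":0,"wy":0,"wz":0,"jaw":1},{"tx":0,"ty":0,"tz":0.5,"wx":0,"wy":0,"wz":0,"jaw":1},{"tx":0,"ty":0,"tz":0.2,"wx":0,"wy":0,"wz":0,"jaw":1},{"tx":0,"ty":0,"tz":0,"wx":0,"wy":0,"wz":0,"jaw":1}]}}

```text
t: 29.2
tool_pos: [0.4685, 0.3209, 0.1663]
tool_rot: [-3.141, -0.0, -0.0]
contact_force: [-0.5, -0.4, 0.5]
opening: 0.0263
```

Call:
{"method": "send_rows", "body": {"series": [{"tx":0,"ty":0,"tz":0.1,"wx":0,"wy":0,"wz":0,"jaw":1},{"tx":0,"ty":0,"tz":0.1,"wx":0,"wy":0,"wz":0,"jaw":1}]}}

```text
t: 29.45
tool_pos: [0.4692, 0.321, 0.1663]
tool_rot: [-3.141, -0.0, -0.003]
contact_force: [-2.6, -0.9, 4.3]
opening: 0.0262
```

Call:
{"method": "send_rows", "body": {"series": [{"tx":0,"ty":0,"tz":0,"wx":0,"wy":0,"wz":0,"jaw":0},{"tx":0,"ty":0,"tz":0,"wx":0,"wy":0,"wz":0,"jaw":0},{"tx":0,"ty":0,"tz":0,"wx":0,"wy":0,"wz":0,"jaw":0},{"tx":0,"ty":0,"tz":-2,"wx":0,"wy":0,"wz":0,"jaw":0},{"tx":0,"ty":0,"tz":-4,"wx":0,"wy":0,"wz":0,"jaw":0}]}}

```text
t: 30.08
tool_pos: [0.4671, 0.3201, 0.224]
tool_rot: [3.139, 0.0, -0.008]
contact_force: [1.4, 0.1, 0.5]
opening: 0.0857
```

Call:
{"method": "send_rows", "body": {"series": [{"tx":2,"ty":3,"tz":-2,"wx":0,"wy":0,"wz":0,"jaw":0},{"tx":4,"ty":4.6,"tz":0,"wx":0,"wy":0,"wz":0,"jaw":0},{"tx":4,"ty":4.6,"tz":0,"wx":0,"wy":0,"wz":0,"jaw":0},{"tx":4,"ty":4.6,"tz":0,"wx":0,"wy":0,"wz":0,"jaw":0},{"tx":3,"ty":4.6,"tz":0,"wx":0,"wy":0,"wz":0,"jaw":0}]}}

```text
t: 30.7
tool_pos: [0.6449, 0.1056, 0.2605]
tool_rot: [-3.137, -0.014, -0.023]
contact_force: [-0.4, 0.4, 0.6]
opening: 0.0857
```

```bash
python3 - <<'E'
from h import *
go([.6395,.0895,.15],np.pi/2)
snap("scene","s19");snap("wrist","w19")
E
```

```text
t30.70 pos [644.9 105.6 260.5] x [1.    0.009 0.015] y [ 0.009 -1.    -0.004] z [ 0.015  0.004 -1.   ] op85.7 F [-0.4  0.4  0.6]
shift tool cm [-0.72  1.66 11.04] rows>= 1.7893173428108673
 turn [ 0.023 -0.007 -3.133]
 turn [-0.004 -0.015  0.009]
```

View pics/s19.png

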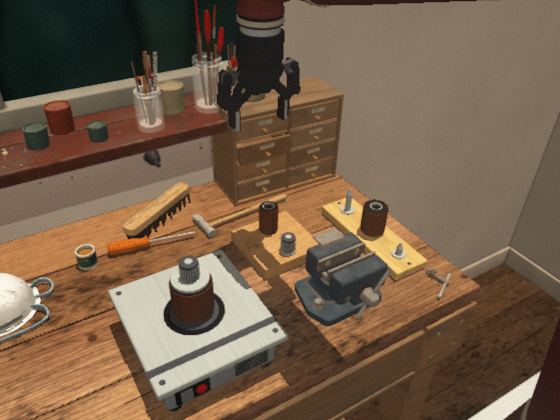

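Call:
{"method": "send_rows", "body": {"series": [{"tx":0,"ty":1.2,"tz":4,"wx":-0.004,"wy":-0.015,"wz":0.009,"jaw":0},{"tx":0,"ty":0,"tz":4,"wx":0,"wy":0,"wz":0,"jaw":0},{"tx":0,"ty":0,"tz":2,"wx":0,"wy":0,"wz":0,"jaw":0},{"tx":0,"ty":0,"tz":0,"wx":0,"wy":0,"wz":0,"jaw":0}]}}

```text
t: 31.3
tool_pos: [0.6491, 0.0911, 0.1645]
tool_rot: [3.141, -0.012, 0.012]
contact_force: [0.8, 0.1, 1.2]
opening: 0.0852
```

```bash
python3 - <<'E'
from h import *
go([.640,.0895,.065],np.pi/2)
snap("wrist","w20")
E
```

```text
t31.30 pos [649.1  91.1 164.5] x [ 1.    -0.007  0.008] y [-0.007 -1.     0.   ] z [ 0.008 -0.    -1.   ] op85.2 F [0.8 0.1 1.2]
shift tool cm [-0.99  0.16  9.95] rows>= 1.5996208324756263
 turn [-0.012 -0.     3.134]
 turn [ 0.    -0.008 -0.007]
```

View pics/w20.png

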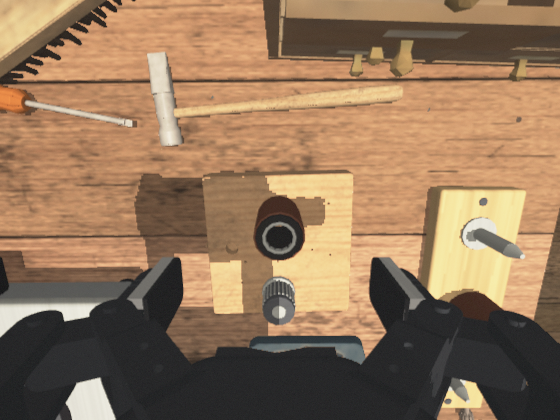

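```bash
python3 - <<'E'
from h import *
go([.640,.0895,.065],np.pi/2)
for u,v,z in((279,237,.086),(279,312,.062),(479,233,.023)): print(ray("wrist",u,v,z))
E
```

```text
t31.35 pos [649.9  91.1 166. ] x [ 1.    -0.007  0.01 ] y [-0.007 -1.     0.   ] z [ 0.01 -0.   -1.  ] op85.9 F [-0.2 -0.1 -0. ]
shift tool cm [-1.09  0.17 10.09] rows>= 1.623265956710395
 turn [-0.015 -0.     3.134]
 turn [ 0.    -0.01  -0.007]
[0.6383237  0.08879522 0.086     ]
[0.56120389 0.08897731 0.062     ]
[ 0.61807068 -0.09865592  0.023     ]
```

Call:
{"method": "send_rows", "body": {"series": [{"tx":-0.6,"ty":0.1,"tz":1.8,"wx":0,"wy":-0.008,"wz":-0.007,"jaw":0},{"tx":0,"ty":0,"tz":2,"wx":0,"wy":0,"wz":0,"jaw":0},{"tx":0,"ty":0,"tz":0,"wx":0,"wy":0,"wz":0,"jaw":0}]}}

```text
t: 31.72
tool_pos: [0.6453, 0.0909, 0.1292]
tool_rot: [-3.142, -0.002, -0.01]
contact_force: [-0.2, -0.8, 0.5]
opening: 0.0855
```

```bash
python3 - <<'E'
from h import *
go([.640,.0895,.065],np.pi/2)
E
```

```text
t31.73 pos [645.3  90.9 129.2] x [1.    0.001 0.007] y [ 0.001 -1.    -0.   ] z [ 0.007  0.    -1.   ] op85.5 F [-0.2 -0.8  0.5]
shift tool cm [-0.57  0.14  6.41] rows>= 1.0306295526789493
 turn [ 0.01 -0.   -3.14]
 turn [-0.    -0.007  0.001]
```

Drum bore at (0.638, 0.089). Go down.

Call:
{"method": "send_rows", "body": {"series": [{"tx":-0.4,"ty":0.1,"tz":2,"wx":0,"wy":-0.007,"wz":0,"jaw":0},{"tx":0,"ty":0,"tz":2.2,"wx":0,"wy":0,"wz":0,"jaw":0},{"tx":0,"ty":0,"tz":1.8,"wx":0,"wy":0,"wz":0,"jaw":0},{"tx":0,"ty":0,"tz":0.4,"wx":0,"wy":0,"wz":0,"jaw":0},{"tx":0,"ty":0,"tz":0,"wx":0,"wy":0,"wz":0,"jaw":0}]}}

```text
t: 32.35
tool_pos: [0.6407, 0.0897, 0.0597]
tool_rot: [-3.142, -0.002, 0.004]
contact_force: [0.3, -0.3, 1.0]
opening: 0.0854
```

```bash
python3 - <<'E'
from h import *
go([.639,.0895,.065],np.pi/2)
E
```

```text
t32.35 pos [640.7  89.7  59.7] x [ 1.     0.001 -0.002] y [ 0.001 -1.    -0.   ] z [-0.002  0.    -1.   ] op85.4 F [ 0.3 -0.3  1. ]
shift tool cm [-0.18  0.02 -0.53] rows>= 0.08963391972153917
 turn [-0.004 -0.    -3.141]
 turn [-0.     0.002  0.001]
```

Call:
{"method": "send_rows", "body": {"series": [{"tx":-0.15,"ty":0,"tz":-0.2,"wx":0,"wy":0.002,"wz":0,"jaw":0.3},{"tx":0,"ty":0,"tz":0,"wx":0,"wy":0,"wz":0,"jaw":1},{"tx":0,"ty":0,"tz":0,"wx":0,"wy":0,"wz":0,"jaw":1},{"tx":0,"ty":0,"tz":0,"wx":0,"wy":0,"wz":0,"jaw":1},{"tx":0,"ty":0,"tz":0,"wx":0,"wy":0,"wz":0,"jaw":1}]}}

```text
t: 32.98
tool_pos: [0.6408, 0.0898, 0.0645]
tool_rot: [-3.142, -0.002, -0.007]
contact_force: [0.2, -0.5, -1.1]
opening: 0.0359
```

```bash
python3 - <<'E'
from h import *
st()
snap("wrist","w21")
st()
E
```

```text
t32.98 pos [640.8  89.8  64.5] x [1.    0.001 0.004] y [ 0.001 -1.    -0.   ] z [ 0.004  0.    -1.   ] op35.9 F [ 0.2 -0.5 -1.1]
t33.02 pos [640.7  89.8  64.4] x [1.    0.001 0.004] y [ 0.001 -1.    -0.   ] z [ 0.004  0.    -1.   ] op35.9 F [ 0.1  0.  -1. ]
```

View pics/w21.png

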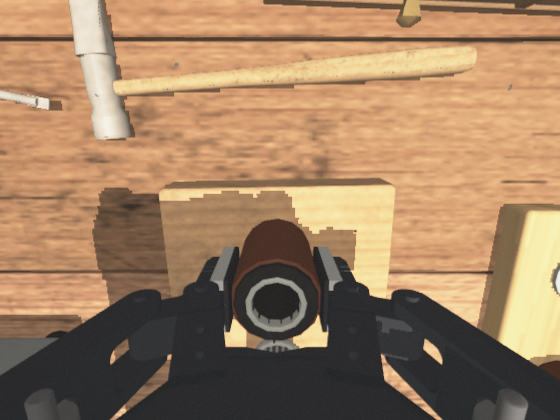

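```bash
python3 - <<'E'
from h import *
o,R=st(); print((ray("wrist",276,302,.086)-o["tool_pos"])*1000)
E
```

```text
t33.02 pos [640.7  89.8  64.4] x [1.    0.001 0.004] y [ 0.001 -1.    -0.   ] z [ 0.004  0.    -1.   ] op35.9 F [ 0.1  0.  -1. ]
[-2.60868149 -0.23793924 21.59666979]
```

Call:
{"method": "send_rows", "body": {"series": [{"tx":0,"ty":0,"tz":-2,"wx":0,"wy":0,"wz":0,"jaw":1},{"tx":0,"ty":0,"tz":-4,"wx":0,"wy":0,"wz":0,"jaw":1},{"tx":0,"ty":0,"tz":-5,"wx":0,"wy":0,"wz":0,"jaw":1},{"tx":-0.5,"ty":5,"tz":0,"wx":0,"wy":0,"wz":0,"jaw":1},{"tx":-1,"ty":6,"tz":0,"wx":0,"wy":0,"wz":0,"jaw":1}]}}

```text
t: 33.65
tool_pos: [0.6266, -0.0191, 0.1839]
tool_rot: [3.141, 0.013, 0.014]
contact_force: [-0.0, -0.1, -1.2]
opening: 0.0358
```

```bash
python3 - <<'E'
from h import *
go([.619,-.0955,.15],np.pi/2)
E
```

```text
t33.65 pos [626.6 -19.1 183.9] x [1.    0.008 0.009] y [ 0.008 -1.     0.001] z [ 0.009 -0.001 -1.   ] op35.8 F [-0.  -0.1 -1.2]
shift tool cm [-0.85  7.63  3.39] rows>= 1.3421405921753027
 turn [ 1.400e-02  1.000e-03 -3.133e+00]
 turn [ 0.001 -0.009  0.008]
```

Call:
{"method": "send_rows", "body": {"series": [{"tx":-0.4,"ty":4,"tz":0,"wx":0.001,"wy":-0.009,"wz":0.008,"jaw":1},{"tx":0,"ty":3.3,"tz":1.5,"wx":0,"wy":0,"wz":0,"jaw":1},{"tx":0,"ty":0,"tz":1.5,"wx":0,"wy":0,"wz":0,"jaw":1},{"tx":0,"ty":0,"tz":0,"wx":0,"wy":0,"wz":0,"jaw":1}]}}

```text
t: 34.15
tool_pos: [0.624, -0.0983, 0.1608]
tool_rot: [3.139, -0.008, 0.013]
contact_force: [-0.3, 0.5, -0.8]
opening: 0.0361
```

```bash
python3 - <<'E'
from h import *
go([.6195,-.0955,.13],np.pi/2)
E
```

```text
t34.15 pos [624.  -98.3 160.8] x [ 1.    -0.005  0.009] y [-0.005 -1.     0.002] z [ 0.009 -0.002 -1.   ] op36.1 F [-0.3  0.5 -0.8]
shift tool cm [-0.48 -0.28  3.08] rows>= 0.5007645426677992
 turn [-1.300e-02 -3.000e-03  3.137e+00]
 turn [ 0.002 -0.009 -0.005]
```

Call:
{"method": "send_rows", "body": {"series": [{"tx":-0.35,"ty":-0.25,"tz":1,"wx":0.002,"wy":-0.009,"wz":-0.005,"jaw":1},{"tx":0,"ty":0,"tz":1.2,"wx":0,"wy":0,"wz":0,"jaw":1},{"tx":0,"ty":0,"tz":0,"wx":0,"wy":0,"wz":0,"jaw":1}]}}

```text
t: 34.52
tool_pos: [0.6209, -0.0931, 0.1386]
tool_rot: [-3.141, -0.006, -0.0]
contact_force: [-0.2, -1.0, -1.3]
opening: 0.036
```

```bash
python3 - <<'E'
from h import *
go([.6195,-.0955,.12],np.pi/2)
snap("scene","s22");snap("wrist","w22")
E
```

```text
t34.52 pos [620.9 -93.1 138.6] x [1.    0.004 0.   ] y [ 0.004 -1.    -0.   ] z [ 0.  0. -1.] op36.0 F [-0.2 -1.  -1.3]
shift tool cm [-0.14  0.24  1.86] rows>= 0.3011094673814653
 turn [ 0.    -0.    -3.138]
 turn [-0.    -0.     0.004]
```

View pics/s22.png

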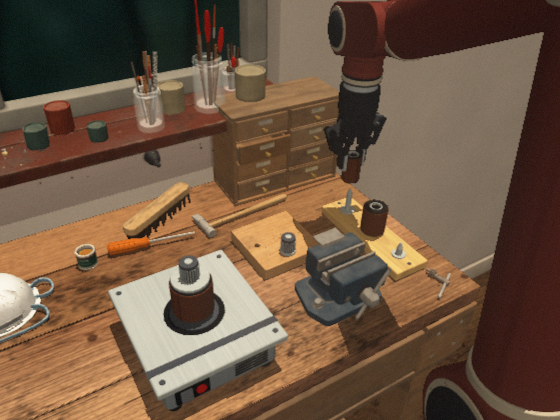

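View pics/w22.png

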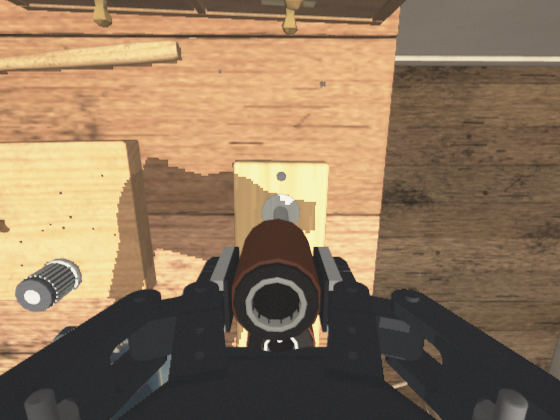

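```bash
python3 - <<'E'
from h import *
i,im=snap("wrist","w23")
np.save("i23.npy",i,allow_pickle=True)
i2,t=snap("top","t23")
z=lambda im,x0,y0,w,h,s:cv2.resize(im[y0:y0+h,x0:x0+w],None,fx=s,fy=s,interpolation=cv2.INTER_CUBIC)
cv2.imwrite("pics/c23.png",np.hstack([z(cv2.imread("pics/s19.png"),330,180,40,50,8),z(im,240,180,80,100,4),z(t,360,230,15,50,8)]))
cv2.imwrite("pics/c24.png",z(cv2.imread("pics/s19.png"),380,230,40,50,8))
E
```

```text
(no output)
```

View pics/c23.png

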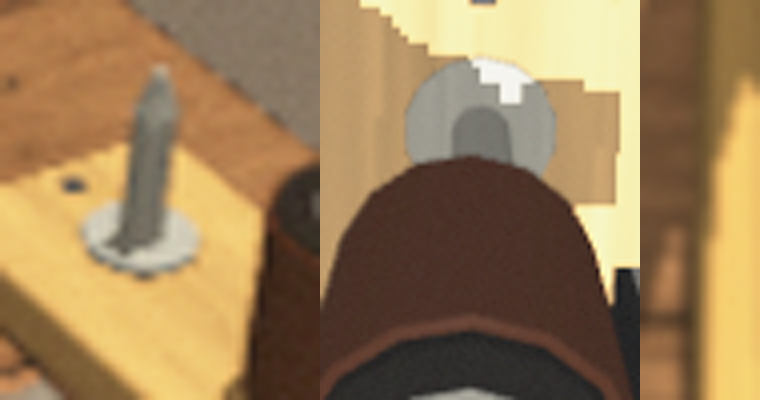

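View pics/c24.png

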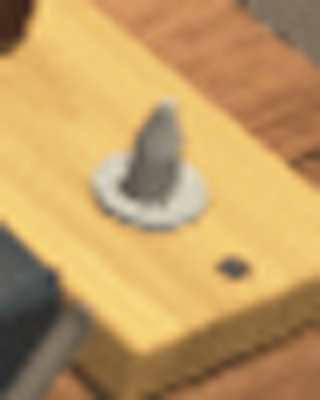

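View pics/t23.png

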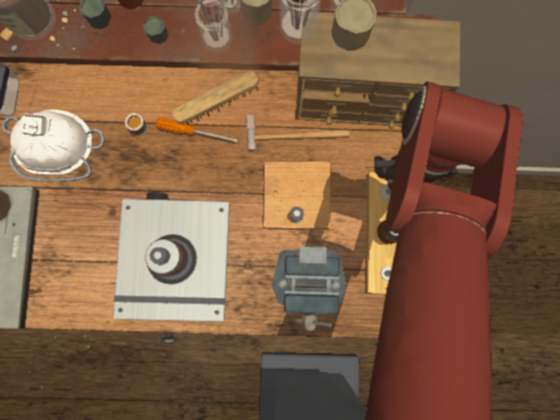

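```bash
python3 - <<'E'
from h import *
go([.6195,-.0955,.12])
i=np.load("i23.npy",allow_pickle=True).item()
print("wrist washer",ray(i,279.7,212.3,.023))
print("scene washer",ray("scene",347.2,209.2,.023),"tip",ray("scene",349.7,188.1,.075))
print("tri",tri([("scene",347.2,209.2),(i,279.7,212.3)]))
print("cap peg",ray("scene",398.5,253.1,.023),ray("scene",400.8,242.4,.049), ray("top",387.5,273.5,.023))
E
```

```text
t34.73 pos [622.1 -93.9 140.7] x [1.    0.003 0.003] y [ 0.003 -1.     0.001] z [ 0.003 -0.001 -1.   ] op36.2 F [ 0.1 -1.  -1. ]
shift tool cm [-0.27  0.15  2.07] rows>= 0.33466436301561175
wrist washer [ 0.61765502 -0.09692319  0.023     ]
scene washer [ 0.61654391 -0.09576351  0.023     ] tip [ 0.61970935 -0.09805179  0.075     ]
tri [ 0.61752196 -0.09674605  0.02202663]
cap peg [ 0.4531774  -0.09476179  0.023     ] [ 0.45393395 -0.09562061  0.049     ] [ 0.4530542  -0.09532306  0.023     ]
```

Call:
{"method": "send_rows", "body": {"series": [{"tx":-0.2,"ty":0.22,"tz":0.5,"wx":0,"wy":-0.003,"wz":0.003,"jaw":1},{"tx":0,"ty":0,"tz":0.5,"wx":0,"wy":0,"wz":0,"jaw":1},{"tx":0,"ty":0,"tz":0.3,"wx":0,"wy":0,"wz":0,"jaw":1},{"tx":0,"ty":0,"tz":0,"wx":0,"wy":0,"wz":0,"jaw":1}]}}

```text
t: 35.22
tool_pos: [0.6202, -0.0966, 0.1273]
tool_rot: [3.141, -0.001, 0.002]
contact_force: [-0.5, 0.9, -0.8]
opening: 0.0359
```

```bash
python3 - <<'E'
from h import *
go([.62,-.0963,.0614],np.pi/2)
E
```

```text
t35.23 pos [620.2 -96.6 127.3] x [ 1.    -0.001  0.001] y [-0.001 -1.     0.001] z [ 0.001 -0.001 -1.   ] op35.9 F [-0.5  0.9 -0.8]
shift tool cm [-0.03 -0.04  6.59] rows>= 1.0548296138682216
 turn [-2.000e-03 -2.000e-03  3.141e+00]
 turn [ 0.001 -0.001 -0.001]
```

Call:
{"method": "send_rows", "body": {"series": [{"tx":0,"ty":0,"tz":1,"wx":0,"wy":0,"wz":0,"jaw":1},{"tx":0,"ty":0,"tz":1.2,"wx":0,"wy":0,"wz":0,"jaw":1},{"tx":0,"ty":0,"tz":1,"wx":0,"wy":0,"wz":0,"jaw":1},{"tx":0,"ty":0,"tz":0,"wx":0,"wy":0,"wz":0,"jaw":1}]}}

```text
t: 35.72
tool_pos: [0.6197, -0.0965, 0.0922]
tool_rot: [3.141, -0.001, -0.0]
contact_force: [0.1, -0.7, -1.5]
opening: 0.0356
```

```bash
python3 - <<'E'
from h import *
go([.62,-.0963,.0614],np.pi/2)
E
```

```text
t35.73 pos [619.7 -96.5  92.2] x [ 1.    -0.001 -0.   ] y [-0.001 -1.     0.001] z [-0.    -0.001 -1.   ] op35.6 F [ 0.1 -0.7 -1.5]
shift tool cm [ 0.03 -0.02  3.08] rows>= 0.4928723503524305
 turn [ 0.000e+00 -1.000e-03  3.141e+00]
 turn [ 0.001  0.    -0.001]
```

Drum bottom is at 54 mm, below the peg tip (75 mm), with no force; continue.

Call:
{"method": "send_rows", "body": {"series": [{"tx":0,"ty":0,"tz":1,"wx":0,"wy":0,"wz":0,"jaw":1},{"tx":0,"ty":0,"tz":1,"wx":0,"wy":0,"wz":0,"jaw":1},{"tx":0,"ty":0,"tz":0.5,"wx":0,"wy":0,"wz":0,"jaw":1},{"tx":0,"ty":0,"tz":0.2,"wx":0,"wy":0,"wz":0,"jaw":1}]}}

```text
t: 36.22
tool_pos: [0.62, -0.0966, 0.0636]
tool_rot: [3.141, -0.001, 0.0]
contact_force: [-0.2, -0.5, -1.4]
opening: 0.0358
```

Call:
{"method": "send_rows", "body": {"series": [{"tx":0,"ty":0,"tz":0.15,"wx":0,"wy":0,"wz":0,"jaw":1},{"tx":0,"ty":0,"tz":0.1,"wx":0,"wy":0,"wz":0,"jaw":1}]}}

```text
t: 36.48
tool_pos: [0.6202, -0.0966, 0.0615]
tool_rot: [3.141, -0.001, 0.001]
contact_force: [-1.6, 0.3, 3.9]
opening: 0.0356
```

Call:
{"method": "send_rows", "body": {"series": [{"tx":0,"ty":0,"tz":0,"wx":0,"wy":0,"wz":0,"jaw":0},{"tx":0,"ty":0,"tz":0,"wx":0,"wy":0,"wz":0,"jaw":0},{"tx":0,"ty":0,"tz":0,"wx":0,"wy":0,"wz":0,"jaw":0},{"tx":0,"ty":0,"tz":-2,"wx":0,"wy":0,"wz":0,"jaw":0},{"tx":0,"ty":0,"tz":-5,"wx":0,"wy":0,"wz":0,"jaw":0}]}}

```text
t: 37.1
tool_pos: [0.6181, -0.096, 0.1306]
tool_rot: [-3.141, 0.001, 0.009]
contact_force: [-0.0, -0.4, 0.1]
opening: 0.0855
```

Call:
{"method": "send_rows", "body": {"series": [{"tx":0,"ty":-3,"tz":-3,"wx":0,"wy":0,"wz":0,"jaw":0},{"tx":-2,"ty":-5,"tz":0,"wx":0,"wy":0,"wz":0,"jaw":0},{"tx":-2,"ty":-5,"tz":0,"wx":0,"wy":0,"wz":0,"jaw":0},{"tx":-2,"ty":-5,"tz":0,"wx":0,"wy":0,"wz":0,"jaw":0},{"tx":0,"ty":0,"tz":0,"wx":0,"wy":0,"wz":0,"jaw":0}]}}

```text
t: 37.72
tool_pos: [0.5633, 0.0875, 0.1778]
tool_rot: [3.14, -0.004, 0.028]
contact_force: [0.5, -0.1, -0.6]
opening: 0.0852
```

```bash
python3 - <<'E'
from h import *
go([.562,.0895,.05],np.pi/2)
i,_=snap("wrist","w25");np.save("i25.npy",i,allow_pickle=True)
E
```

```text
t37.73 pos [563.3  87.5 177.8] x [ 1.    -0.003  0.018] y [-0.003 -1.     0.001] z [ 0.018 -0.001 -1.   ] op85.2 F [ 0.5 -0.1 -0.6]
shift tool cm [-0.36 -0.21 12.78] rows>= 2.045587266538686
 turn [-2.800e-02 -2.000e-03  3.139e+00]
 turn [ 0.001 -0.018 -0.003]
```

View pics/w25.png

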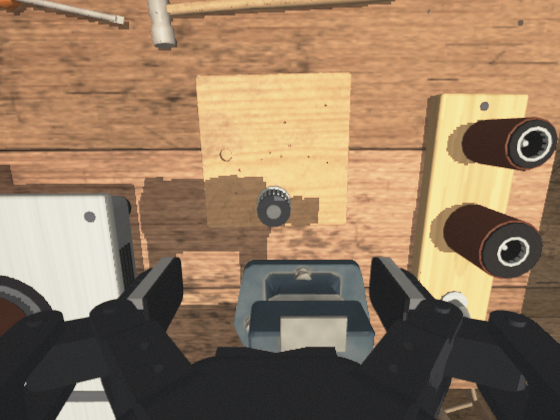

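```bash
python3 - <<'E'
from h import *
i=np.load("i25.npy",allow_pickle=True).item()
print(ray(i,273.5,211.5,.062))
E
```

```text
[0.56211033 0.08914235 0.062     ]
```

Call:
{"method": "send_rows", "body": {"series": [{"tx":0,"ty":-0.15,"tz":3,"wx":0.001,"wy":-0.018,"wz":-0.003,"jaw":0},{"tx":0,"ty":0,"tz":3,"wx":0,"wy":0,"wz":0,"jaw":0},{"tx":0,"ty":0,"tz":2,"wx":0,"wy":0,"wz":0,"jaw":0},{"tx":0,"ty":0,"tz":0,"wx":0,"wy":0,"wz":0,"jaw":0}]}}

```text
t: 38.28
tool_pos: [0.5693, 0.0834, 0.1009]
tool_rot: [3.139, -0.009, 0.013]
contact_force: [-0.2, -0.1, 0.4]
opening: 0.0854
```

```bash
python3 - <<'E'
from h import *
go([.562,.0895,.05],np.pi/2)
E
```

```text
t38.27 pos [569.3  83.4 100.9] x [ 1.    -0.005  0.008] y [-0.005 -1.     0.002] z [ 0.008 -0.002 -1.   ] op85.4 F [-0.2 -0.1  0.4]
shift tool cm [-0.77 -0.62  5.09] rows>= 0.8289412881684144
 turn [-0.013 -0.004  3.136]
 turn [ 0.002 -0.008 -0.005]
```

Call:
{"method": "send_rows", "body": {"series": [{"tx":-0.6,"ty":-0.5,"tz":1,"wx":0.002,"wy":-0.008,"wz":-0.005,"jaw":0},{"tx":0,"ty":0,"tz":2,"wx":0,"wy":0,"wz":0,"jaw":0},{"tx":0,"ty":0,"tz":1,"wx":0,"wy":0,"wz":0,"jaw":0},{"tx":0,"ty":0,"tz":0,"wx":0,"wy":0,"wz":0,"jaw":0}]}}

```text
t: 38.78
tool_pos: [0.5647, 0.0882, 0.0605]
tool_rot: [3.141, -0.001, 0.005]
contact_force: [0.5, -1.3, 0.4]
opening: 0.0852
```

```bash
python3 - <<'E'
from h import *
go([.562,.0892,.05],np.pi/2)
E
```

```text
t38.77 pos [564.7  88.2  60.5] x [ 1.    -0.001  0.003] y [-0.001 -1.     0.   ] z [ 0.003 -0.    -1.   ] op85.2 F [ 0.5 -1.3  0.4]
shift tool cm [-0.27 -0.1   1.05] rows>= 0.17438327602291348
 turn [-0.005 -0.     3.141]
 turn [ 0.    -0.003 -0.001]
```

Call:
{"method": "send_rows", "body": {"series": [{"tx":-0.22,"ty":-0.1,"tz":0.6,"wx":0,"wy":-0.003,"wz":-0.001,"jaw":0},{"tx":0,"ty":0,"tz":0.5,"wx":0,"wy":0,"wz":0,"jaw":0.2},{"tx":0,"ty":0,"tz":0,"wx":0,"wy":0,"wz":0,"jaw":0.3}]}}

```text
t: 39.15
tool_pos: [0.563, 0.0894, 0.0495]
tool_rot: [3.141, 0.001, 0.002]
contact_force: [0.3, 0.2, -0.3]
opening: 0.0595
```

Call:
{"method": "send_rows", "body": {"series": [{"tx":0,"ty":0,"tz":0,"wx":0,"wy":0,"wz":0,"jaw":1},{"tx":0,"ty":0,"tz":0,"wx":0,"wy":0,"wz":0,"jaw":1},{"tx":0,"ty":0,"tz":0,"wx":0,"wy":0,"wz":0,"jaw":1},{"tx":0,"ty":0,"tz":0,"wx":0,"wy":0,"wz":0,"jaw":1}]}}

```text
t: 39.65
tool_pos: [0.5635, 0.0894, 0.0503]
tool_rot: [3.141, 0.001, 0.004]
contact_force: [0.5, -0.5, -0.8]
opening: 0.0264
```

```bash
python3 - <<'E'
from h import *
o,R=st()
i,_=snap("wrist","w26");np.save("i26.npy",i,allow_pickle=True)
E
```

```text
t39.65 pos [563.5  89.4  50.3] x [1.    0.    0.003] y [ 0. -1.  0.] z [ 0.003 -0.    -1.   ] op26.4 F [ 0.5 -0.5 -0.8]
```

View pics/w26.png

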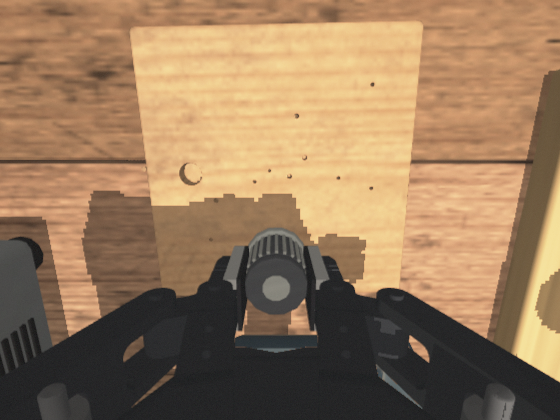

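```bash
python3 - <<'E'
from h import *
o,R=st();i=np.load("i26.npy",allow_pickle=True).item(); print((ray(i,276,288,.062)-o["tool_pos"])*1000)
E
```

```text
t39.70 pos [563.5  89.4  50.3] x [1.    0.    0.003] y [ 0. -1.  0.] z [ 0.003 -0.    -1.   ] op26.7 F [ 0.3  0.1 -0.6]
[-1.83522607 -0.27362183 11.70843269]
```

Call:
{"method": "send_rows", "body": {"series": [{"tx":0,"ty":0,"tz":-2,"wx":0,"wy":0,"wz":0,"jaw":1},{"tx":0,"ty":0,"tz":-5,"wx":0,"wy":0,"wz":0,"jaw":1},{"tx":0,"ty":0,"tz":-5,"wx":0,"wy":0,"wz":0,"jaw":1},{"tx":-2.5,"ty":4,"tz":-2,"wx":0,"wy":0,"wz":0,"jaw":1},{"tx":-3,"ty":5,"tz":0,"wx":0,"wy":0,"wz":0,"jaw":1}]}}

```text
t: 40.33
tool_pos: [0.509, -0.0007, 0.2011]
tool_rot: [3.14, 0.01, 0.012]
contact_force: [-0.1, -1.0, -1.1]
opening: 0.0265
```

```bash
python3 - <<'E'
from h import *
go([.4553,-.0955,.15],np.pi/2)
E
```

```text
t40.33 pos [509.   -0.7 201.1] x [1.    0.006 0.008] y [ 0.006 -1.     0.002] z [ 0.008 -0.002 -1.   ] op26.5 F [-0.1 -1.  -1.1]
shift tool cm [-5.47  9.43  5.08] rows>= 1.9250862856573001
 turn [ 1.200e-02  3.000e-03 -3.135e+00]
 turn [ 0.002 -0.008  0.006]
```

Call:
{"method": "send_rows", "body": {"series": [{"tx":-2.6,"ty":4.5,"tz":0,"wx":0.002,"wy":-0.008,"wz":0.006,"jaw":1},{"tx":-2.6,"ty":4.5,"tz":1,"wx":0,"wy":0,"wz":0,"jaw":1},{"tx":0,"ty":0,"tz":4,"wx":0,"wy":0,"wz":0,"jaw":1},{"tx":0,"ty":0,"tz":2,"wx":0,"wy":0,"wz":0,"jaw":1},{"tx":0,"ty":0,"tz":0,"wx":0,"wy":0,"wz":0,"jaw":1}]}}

```text
t: 40.95
tool_pos: [0.4571, -0.098, 0.1399]
tool_rot: [3.135, -0.009, 0.023]
contact_force: [-0.3, 0.8, 0.3]
opening: 0.0264
```

```bash
python3 - <<'E'
from h import *
go([.4555,-.0955,.085],np.pi/2)
E
```

```text
t40.95 pos [457.1 -98.  139.9] x [ 1.    -0.006  0.015] y [-0.006 -1.     0.006] z [ 0.015 -0.006 -1.   ] op26.4 F [-0.3  0.8  0.3]
shift tool cm [-0.24 -0.28  5.49] rows>= 0.8799193306787133
 turn [-0.023 -0.01   3.136]
 turn [ 0.006 -0.015 -0.006]
```

Call:
{"method": "send_rows", "body": {"series": [{"tx":0,"ty":-0.2,"tz":2,"wx":0.006,"wy":-0.015,"wz":-0.006,"jaw":1},{"tx":0,"ty":0,"tz":2,"wx":0,"wy":0,"wz":0,"jaw":1},{"tx":0,"ty":0,"tz":0.5,"wx":0,"wy":0,"wz":0,"jaw":1},{"tx":0,"ty":0,"tz":0,"wx":0,"wy":0,"wz":0,"jaw":1}]}}

```text
t: 41.45
tool_pos: [0.46, -0.0958, 0.0965]
tool_rot: [3.14, 0.004, 0.006]
contact_force: [0.8, -0.1, -1.1]
opening: 0.0265
```

```bash
python3 - <<'E'
from h import *
go([.4553,-.0955,.08],np.pi/2)
E
```

```text
t41.45 pos [460.  -95.8  96.5] x [1.    0.003 0.004] y [ 0.003 -1.     0.002] z [ 0.004 -0.002 -1.   ] op26.5 F [ 0.8 -0.1 -1.1]
shift tool cm [-0.48 -0.04  1.65] rows>= 0.2749839135267058
 turn [ 6.000e-03  2.000e-03 -3.139e+00]
 turn [ 0.002 -0.004  0.003]
```

Call:
{"method": "send_rows", "body": {"series": [{"tx":-0.4,"ty":0,"tz":0.5,"wx":0.002,"wy":-0.004,"wz":0.003,"jaw":1},{"tx":0,"ty":0,"tz":0.6,"wx":0,"wy":0,"wz":0,"jaw":1},{"tx":0,"ty":0,"tz":0,"wx":0,"wy":0,"wz":0,"jaw":1}]}}

```text
t: 41.82
tool_pos: [0.4568, -0.096, 0.0863]
tool_rot: [3.141, 0.0, 0.003]
contact_force: [-0.4, 0.6, -1.3]
opening: 0.0265
```

```bash
python3 - <<'E'
from h import *
go([.4553,-.0955,.0473],np.pi/2)
i,_=snap("wrist","w27");snap("scene","s27");np.save("i27.npy",i,allow_pickle=True)
go([.4553,-.0955,.0473],np.pi/2)
E
```

```text
t41.83 pos [456.8 -96.   86.3] x [1.    0.    0.002] y [ 0. -1.  0.] z [ 0.002 -0.    -1.   ] op26.5 F [-0.4  0.6 -1.3]
shift tool cm [-0.15 -0.05  3.9 ] rows>= 0.6243765653457021
 turn [ 3.000e-03  0.000e+00 -3.142e+00]
 turn [ 0.    -0.002  0.   ]
t41.92 pos [457.1 -96.1  86.8] x [ 1.    -0.     0.003] y [-0.    -1.     0.001] z [ 0.003 -0.001 -1.   ] op26.3 F [-0.5  0.4 -1.2]
shift tool cm [-0.2  -0.07  3.95] rows>= 0.6329154818973652
 turn [-4.000e-03 -1.000e-03  3.142e+00]
 turn [ 0.001 -0.003 -0.   ]
```

View pics/w27.png

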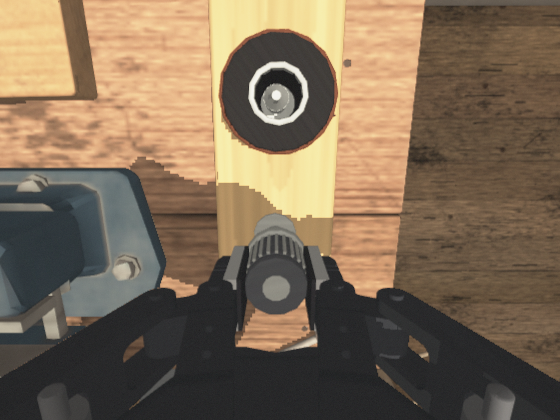

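View pics/s27.png

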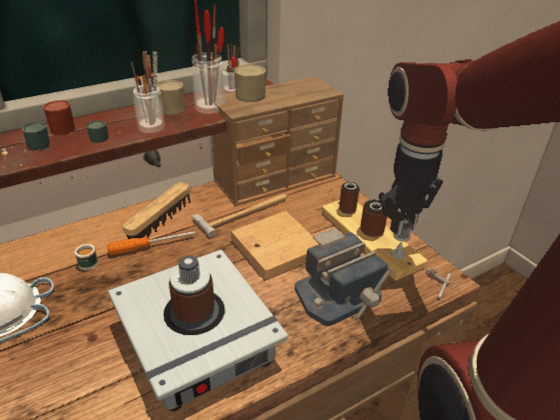

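Call:
{"method": "send_rows", "body": {"series": [{"tx":-0.17,"ty":-0.05,"tz":0.6,"wx":0,"wy":-0.003,"wz":0,"jaw":1},{"tx":0,"ty":0,"tz":0.6,"wx":0,"wy":0,"wz":0,"jaw":1},{"tx":0,"ty":0,"tz":0.5,"wx":0,"wy":0,"wz":0,"jaw":1}]}}

```text
t: 42.3
tool_pos: [0.4558, -0.0958, 0.0694]
tool_rot: [3.141, -0.0, 0.001]
contact_force: [-0.2, -0.6, -0.8]
opening: 0.0268
```

```bash
python3 - <<'E'
from h import *
go([.4553,-.0955,.0473],np.pi/2)
E
```

```text
t42.30 pos [455.8 -95.8  69.4] x [ 1.    -0.     0.001] y [-0.    -1.     0.001] z [ 0.001 -0.001 -1.   ] op26.8 F [-0.2 -0.6 -0.8]
shift tool cm [-0.05 -0.04  2.21] rows>= 0.354223495398646
 turn [-1.000e-03 -2.000e-03  3.142e+00]
 turn [ 0.001 -0.001 -0.   ]
```

Call:
{"method": "send_rows", "body": {"series": [{"tx":0,"ty":0,"tz":0.7,"wx":0,"wy":0,"wz":0,"jaw":1},{"tx":0,"ty":0,"tz":0.7,"wx":0,"wy":0,"wz":0,"jaw":1},{"tx":0,"ty":0,"tz":0.5,"wx":0,"wy":0,"wz":0,"jaw":1},{"tx":0,"ty":0,"tz":0.1,"wx":0,"wy":0,"wz":0,"jaw":1}]}}

```text
t: 42.8
tool_pos: [0.4553, -0.0957, 0.0476]
tool_rot: [3.141, 0.0, -0.002]
contact_force: [-3.1, 1.7, 7.4]
opening: 0.0267
```

Call:
{"method": "send_rows", "body": {"series": [{"tx":0,"ty":0,"tz":0.1,"wx":0,"wy":0,"wz":0,"jaw":1},{"tx":0,"ty":0,"tz":0.1,"wx":0,"wy":0,"wz":0,"jaw":1}]}}

```text
t: 43.05
tool_pos: [0.4555, -0.0957, 0.0477]
tool_rot: [-3.141, -0.0, 0.005]
contact_force: [-4.1, 1.5, 6.8]
opening: 0.0264
```

Seated at 0.0477 (expected 0.0473). Release, back off and check.

Call:
{"method": "send_rows", "body": {"series": [{"tx":0,"ty":0,"tz":0,"wx":0,"wy":0,"wz":0,"jaw":0},{"tx":0,"ty":0,"tz":0,"wx":0,"wy":0,"wz":0,"jaw":0},{"tx":0,"ty":0,"tz":0,"wx":0,"wy":0,"wz":0,"jaw":0},{"tx":0,"ty":0,"tz":-2,"wx":0,"wy":0,"wz":0,"jaw":0},{"tx":0,"ty":0,"tz":-5,"wx":0,"wy":0,"wz":0,"jaw":0}]}}

```text
t: 43.68
tool_pos: [0.4528, -0.0947, 0.1147]
tool_rot: [-3.138, -0.0, 0.017]
contact_force: [1.1, 0.0, 0.3]
opening: 0.0849
```

Call:
{"method": "send_rows", "body": {"series": [{"tx":0,"ty":0,"tz":-5,"wx":0,"wy":0,"wz":0,"jaw":0},{"tx":0,"ty":4,"tz":-4,"wx":0,"wy":0,"wz":0,"jaw":0},{"tx":0,"ty":6,"tz":0,"wx":0,"wy":0,"wz":0,"jaw":0},{"tx":0,"ty":6,"tz":0,"wx":0,"wy":0,"wz":0,"jaw":0},{"tx":0,"ty":0,"tz":0,"wx":0,"wy":0,"wz":0,"jaw":0}]}}

```text
t: 44.3
tool_pos: [0.4566, -0.2604, 0.2134]
tool_rot: [3.138, 0.005, -0.0]
contact_force: [-0.4, 1.1, 0.4]
opening: 0.0854
```

```bash
python3 - <<'E'
from h import *
st()
_,s=snap("scene","s28");_,t=snap("top","t28")
z=lambda im,x0,y0,w,h,f:cv2.resize(im[y0:y0+h,x0:x0+w],None,fx=f,fy=f,interpolation=cv2.INTER_CUBIC)
cv2.imwrite("pics/c28.png",np.vstack([np.hstack([z(s,320,170,110,110,2.6),z(s,145,245,110,110,2.6)]),np.hstack([z(t,350,165,110,110,2.6),z(t,110,200,110,110,2.6)])]))
E
```

```text
t44.30 pos [ 456.6 -260.4  213.4] x [ 1.     0.003 -0.   ] y [ 0.003 -1.     0.003] z [-0.    -0.003 -1.   ] op85.4 F [-0.4  1.1  0.4]
```

View pics/c28.png

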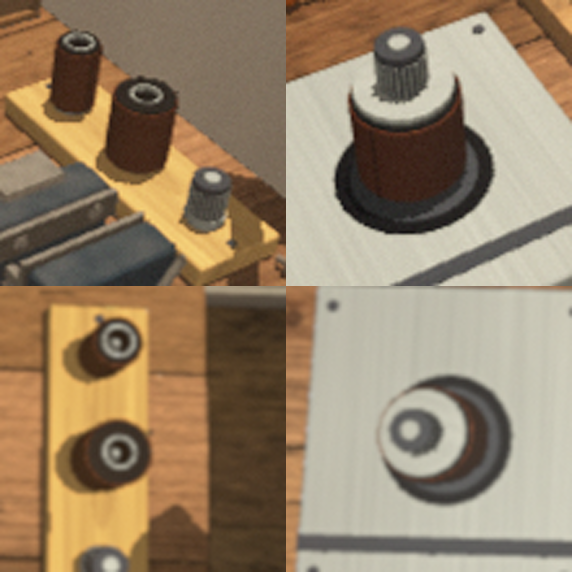

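View pics/t28.png

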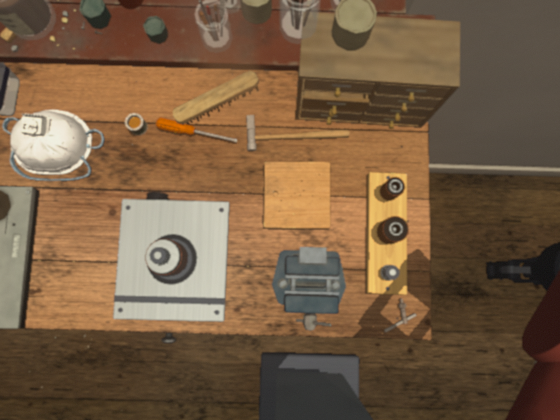

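```bash
python3 - <<'E'
from h import *
k=lambda x,y,X,Y:(x/2.6+X-.3,y/2.6+Y-.3)
print("narrow",ray("top",*k(119,342-286,350,165),.083),"mid",ray("top",*k(120,453-286,350,165),.083),"capL",ray("top",*k(408-286,430-286,110,200),.177),"capS",ray("top",391,270.5,.059))
print(ctrl.finish_job())
E
```

```text
narrow [ 0.61699884 -0.0974238   0.083     ] mid [ 0.53523487 -0.0976196   0.083     ] capL [0.46890906 0.32232772 0.177     ] capS [ 0.4581206  -0.09377265  0.059     ]
the job is handed in; nothing more can be done
None
```

The changeover is done and handed in at about 44 s; no verdict came back. The small cap and the narrow drum went onto the board first. Then I fitted the wide drum and the large cap on the spindle. Last, the narrow drum went on the tall peg and the small cap on the short peg.

**Seating:** Each part stopped within about 0.5 mm of its expected height, with 4–7 N of contact force.

**Final pictures:** In the scene and top views everything stands upright and seated, the board is empty, and the middle drum is where it was. By then the gripper was clear of everything.

**Position check:**
- From the top view, the narrow drum, middle drum and large cap lie within about 2–3 mm of their pegs or spindle.
- The small cap read about 5 mm off its peg. I judged that pixel roughly by eye and did not measure it again. Its seating height and the close-up agree that it is fully down on the peg.

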